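# Fish the roll out from under the worktop rack with the toast tongs

## Task

A bread roll has ended up under the wire rack, too far back for a hand. Pick up the toast tongs, reach into the gap, squeeze their grips so the jaws close on the roll where it lies, carry it out in the jaws and set it gently, right side up, on the beech board; then lay the tongs flat on the bare counter. Touch the bread only with the tongs, and do not disturb the butter dish, jar, mug or shakers.

Things in the scene. Friction and masses are not known exactly. Their poses are not given: they have to be found in the camera images.
- tongs: Steel toast tongs, 200 mm long, about 95 g, lying on the edges of their strips: a sprung bow at the back joins two upright arms that spread forward to flat jaws; black grips outside the arms near the bow. Origin: at the underside, under the middle of the length; x from the bow (-100) to the jaw ends (+100 mm), z up. All lies 0 to 28 mm above the underside. Let go, they spring open by themselves
- tongs_grip (a point): Point midway between the two black grips, 14 mm above the tongs' underside, 48 mm behind their origin; axes as tongs. Hold the tongs here, across y. The grips are 52 mm long, 28 mm high and about 50 mm over their outsides when free; about 6 N starts to close them; at 47 mm they can be carried with the jaws still 65 mm apart; 8 N at about 45 mm brings the jaws onto the roll, 20 to 25 N holds it well
- tongs_jaws (a point): Point midway between the two upright jaw plates (40 mm long, 28 mm high), 14 mm above the tongs' underside, 79 mm ahead of their origin, so 127 mm ahead of tongs_grip; axes as tongs. The jaws stand about 73 mm apart inside when free
- tongs_left (a joint): closing angle of the left arm (rad): 0 free and open, about 0.06 with the jaws on the roll, 0.2 at its stop
- tongs_right (a joint): the same for the right arm
- roll: Crusty golden-brown oblong bread roll, pale scores on top, 98 mm long (x), 54 mm wide (y), 46 mm high, about 60 g, firm. Origin: centre of its flat underside, z up. It lies under the rack, long axis roughly front to back, centre 120 to 138 mm behind the rack's front edge. Its sides are upright from 10 to 30 mm above its underside
- rack: Low steel wire worktop rack, fixed, its front to the robot's right; 220 mm deep (x), 320 mm wide (y), open all round. Origin on the counter under its centre; x points to its back, so its front edge is at x = -110 mm. Underside of the deck's front rail 105 mm above the counter, top 114 mm; wire legs at x = +-85, y = +-157 mm, joined by floor wires 8 mm high along the two ends. Butter dish and jar stand on it
- board: small beech board, loose, 130 mm (x) by 180 mm (y), 16 mm thick, about 0.45 kg; origin at the centre of its underside, z up
- butter_dish: bystander on the rack: green ceramic covered butter dish 160 x 98 mm, 75 mm high; origin at the centre of its underside
- glass_jar: bystander on the rack: empty glass jar with a steel screw-top lid, 74 mm across, 115 mm high; origin at the centre of its underside
- mug: bystander: cream mug, 80 mm across, 92 mm high; origin at the centre of its underside
- salt_shaker: bystander: white salt shaker, 42 mm across, 77 mm high; origin at the centre of its underside
- pepper_shaker: bystander: dark grey pepper shaker, 42 mm across, 77 mm high; origin at the centre of its underside
Things that resemble listed ones, but are neither listed nor needed, are in the scene too. Of the things that look like the tongs, the smaller one is meant.

How it is judged:
On the way, in this order (a step that is already met when the one before it is completed fails the run):
1. the held tongs are squeezed so that both jaws close on the roll while it is still under the rack (contact force between each of tongs_left, tongs_right and roll above 0.4 N and contact force between the fingers and tongs above 1 N and x of roll in the frame of rack above -0.05 m), for 0.2 s.
2. the roll is carried out in front of the rack in both jaws, clear of the counter (contact force between each of tongs_left, tongs_right and roll above 0.2 N and height (world z) of roll above 0.012 m and x of roll in the frame of rack below -0.15 m), for 0.2 s.
At the end, for the whole second after the job is handed in: The roll lies at rest right side up (within 0.3 rad) on the flat board, its centre within 50 mm (board x) and 75 mm (board y) of the board's centre, untouched by the tongs; the tongs lie flat (within 0.15 rad, underside within 8 mm of the counter), at rest on the counter (x of roll in the frame of board between -0.05 and 0.05 m and y of roll in the frame of board between -0.075 and 0.075 m and z of roll in the frame of board between 0.011 and 0.022 m and angle between roll's own z axis and vertical below 0.3 rad and linear speed of each of roll, tongs below 0.02 m/s and angle between board's own z axis and vertical below 0.05 rad and height (world z) of board below 0.006 m and contact force between tongs and roll below 0.1 N and height (world z) of tongs between -0.005 and 0.008 m and angle between tongs's own z axis and vertical below 0.15 rad).
It fails at once if the hand or arm touches the roll (contact force between any of the fingers, the arm and roll above 0.3 N).
It fails at once if the roll falls or is dropped (faster than 0.7 m/s out of the tongs, a fall of about 25 mm) (linear speed of roll above 0.7 m/s and contact force between tongs and roll below 0.05 N).
It fails at once if butter dish, jar, mug or a shaker is moved more than 25 mm (distance of any of butter_dish, glass_jar, mug, salt_shaker, pepper_shaker from where it was at the start of the episode above 0.025 m).
It also fails if it takes over 67 s, if anything falls off the work surface, if the arm or the gripper's body presses on something with over 40 N, if the wrist force passes 120 N, or if a joint passes its speed limit or range.

## Robot

A 7-joint arm with a two-finger parallel gripper is mounted at the origin on the work surface. World frame = base frame: x ahead of the robot, y to its left, z up, the work surface at z = 0. Lengths are in m, angles in rad, forces in N, time in s.
With the tool pointing down it reaches from about 0.35 to 0.9 m from the base axis. Payload 8.1 kg.
Tool frame: the origin (TCP) lies at the very end of the fingers, on their centre line; the grasp point (between the pads) lies 19 mm behind it (ctrl.hold_point_z is the x of the grasp point in the tool frame, in m); x points along the fingers, z is the direction in which the jaws open and shut, and the axes are right-handed (so a half turn about x gives the same grasp; the last joint's range is limited). The gripper opens to 92 mm and grips with 3 to 60 N. Pads are 19 mm wide; open, the fingers measure 130 mm over their backs; the gripper's body (75 mm by 190 mm) begins 47 mm behind the grasp point.
Start: joints at [-1.373, 0.434, 0.025, 1.573, -0.012, 1.134, -0.075], TCP at [0.185, 0.597, 0.227] pointing down, gripper open.
Joint ranges: [-2.62, 2.62], [-0.44, 2.09], [-1.27, 1.32], [0.08, 2.57], [-1.32, 4.46], [0.12, 2], [-2.74, 2.74]. Speed limits (rad/s): [2.22, 2.22, 3.01, 3.01, 3.14, 3.14, 3.14].

## Interface

Orientations are given as a unit quaternion [w, x, y, z].
In Python, from workcell import ctrl gives the robot as it stands.
- The arm moves only by the shell command python3 -m creep 'ROWS'. ROWS is JSON, a list of rows, each an object with "translation": the shift along the tool's x, y, z in mm, a list of three; "rotation": the turn, a rotation vector about the tool's x, y, z in rad, a list of three; "gripper": the closure, from 0 (fully open) to 1 (shut). In form: [{"translation": [dx, dy, dz], "rotation": [wx, wy, wz], "gripper": gripper}, ...]. A call has 1 to 8 rows; each row shifts and turns the pose as measured when the row begins, along the tool's axes as they then stand; what a row does not reach is not made up. A row lasts 1/12 s, in which the tool goes at most 41.7 mm and 7.16 degrees, less where a joint would pass 70% of its speed; a pose out of reach is approached as far as the arm can. A call is refused whole if a number of a shift passes 41.7 or a number of a turn 0.125, either way. A call with a gripper value outside its range is refused whole. The fingers move at their own pace and stop on an object; the grip force is fixed at half the most. Time passes only in rows, so rows that do not move let the fingers close. It gives the time, the measured TCP pose, the force and the opening at its end, in the units of the state.
- ctrl.observe(): the state, without advancing time (a new reading comes with each control period).
- ctrl.read_camera(name): name is "scene" or "top"; returns the picture (480x640x3 uint8, red, green, blue); there is no depth.
- ctrl.camera_params(name): a dict with "intrinsics" (3x3 intrinsics, pixels), "dist_coeffs" ([k1, k2, p1, p2, k3] as OpenCV has them; the pictures are not rectified), "R" (3x3) and "t" (3): a world point X has camera coordinates R X + t. Camera axes: x right, y down, z forward; pixel columns grow to the right and rows downward; lengths in m; the calibration is good to about 2 mm. A picture is of the moment at which its call begins. camera_params takes no time and is no camera call.
- ctrl.finish_job(): hands the job in, once; it reports no verdict.
The state is a dict: "clock": time; "qpos": joint angles; "qvel": joint speeds; "tau": joint torques, N m; "eef_pos": TCP position; "tcp_rot": TCP orientation; "wrist_force": force on the tool from outside, world axes, zero at the start; "wrist_torque": the same for the moment, N m; "finger_gap": finger opening in m.
Only numpy, scipy, OpenCV 4.12 (cv2) and the standard library are available. Lean on these libraries where they do the work, as an engineer would, in place of code of your own. Each camera call takes 0.05 s, during which the arm holds its last target.

## Working session

There is one attempt and no reset: what is moved stays moved. The work goes in short steps, Python scripts to look and compute and a shell command to move; the robot and the scene stay as the last step left them, time stands still between calls to the robot, and variables do not carry over. Pictures are saved under pics/ and viewed, and the job is handed in when it is done.

```bash
ls; mkdir -p pics
python3 - <<'E'
from workcell import ctrl
import cv2, numpy as np
s=ctrl.observe()
for k,v in s.items(): print(k,np.round(v,3))
print(ctrl.hold_point_z)
for n in("scene","top"):
    im=ctrl.read_camera(n); cv2.imwrite(f"pics/{n}0.png",im[:,:,::-1])
    p=ctrl.camera_params(n); print(n,{k:np.round(v,3).tolist() for k,v in p.items()})
E
```

```text
pics
clock 0.0
qpos [-1.373  0.435  0.025  1.574 -0.012  1.134 -0.075]
qvel [-0.     0.002  0.001 -0.001 -0.001  0.001 -0.001]
tau [-1.0000e-03 -6.6787e+01  9.8400e-01 -3.1446e+01 -6.1000e-02  4.3000e-02
  0.0000e+00]
eef_pos [0.185 0.596 0.226]
tcp_rot [ 0.569 -0.42   0.57   0.419]
wrist_force [ 0.622 -0.724  0.474]
wrist_torque [ 0.032  0.021 -0.026]
finger_gap 0.092
-0.0188
scene {'intrinsics': [[448.795, 0.0, 317.877], [0.0, 448.795, 229.696], [0.0, 0.0, 1.0]], 'dist_coeffs': [-0.057, 0.0, 0.0, 0.0, 0.0], 'R': [[-0.431, 0.902, 0.005], [0.779, 0.375, -0.503], [-0.456, -0.213, -0.864]], 't': [0.155, -0.333, 1.173]}
top {'intrinsics': [[457.804, 0.0, 321.08], [0.0, 457.804, 239.779], [0.0, 0.0, 1.0]], 'dist_coeffs': [-0.022, 0.0, 0.0, 0.0, 0.0], 'R': [[0.011, -0.999, 0.036], [-0.987, -0.017, -0.159], [0.16, -0.034, -0.987]], 't': [0.012, 0.463, 0.981]}
```

View pics/scene0.png

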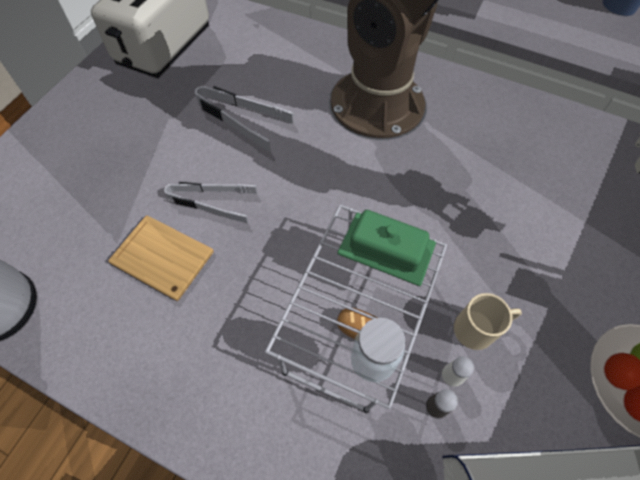

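View pics/top0.png

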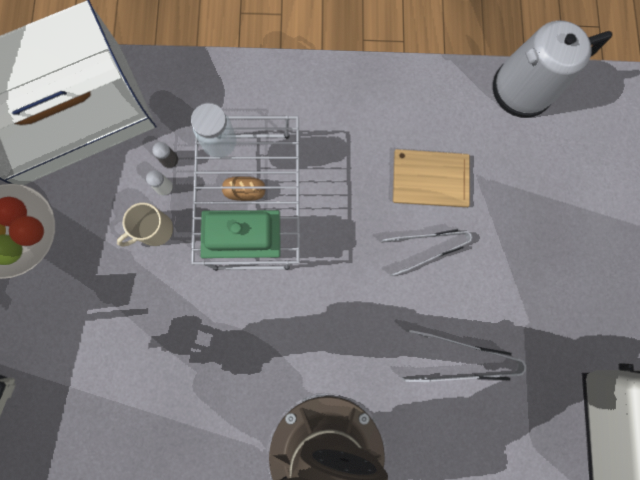

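```bash
cat > h.py <<'E'
from workcell import ctrl
import cv2, numpy as np
from scipy.spatial.transform import Rotation as Ro
def P(n): 
    p=ctrl.camera_params(n); return [np.array(p[k],float) for k in("intrinsics","dist_coeffs","R","t")]
def proj(n,X):
    K,d,R,t=P(n); return cv2.projectPoints(np.array(X,float).reshape(-1,3),cv2.Rodrigues(R)[0],t,K,d)[0].reshape(-1,2)
def ray(n,uv):
    K,d,R,t=P(n); u=cv2.undistortPoints(np.array(uv,float).reshape(-1,1,2),K,d).reshape(-1,2)
    D=np.c_[u,np.ones(len(u))]@R; return -R.T@t, D
def plane(n,uv,z):
    o,D=ray(n,uv); return o+D*((z-o[2])/D[:,2])[:,None]
def tri(uva,uvb):
    A=np.zeros((3,3));b=np.zeros(3)
    for n,uv in(("scene",uva),("top",uvb)):
        o,D=ray(n,[uv]);d=D[0]/np.linalg.norm(D[0]);M=np.eye(3)-np.outer(d,d);A+=M;b+=M@o
    return np.linalg.solve(A,b)
def rot():
    q=ctrl.observe()["tcp_rot"]; return Ro.from_quat([q[1],q[2],q[3],q[0]])
def snap(n,f,box=None,sc=1):
    im=ctrl.read_camera(n)
    np.save(f"pics/{f}.npy",im)
    crop(n,f,box,sc); return im
def crop(n,f,box,sc,src=None):
    im=np.load(f"pics/{src or f}.npy")
    if box: im=im[box[1]:box[3],box[0]:box[2]]
    im=cv2.resize(im,None,fx=sc,fy=sc,interpolation=cv2.INTER_CUBIC); cv2.imwrite(f"pics/{f}.png",im[:,:,::-1])
E
python3 - <<'E'
from h import *
print(rot().as_matrix().round(3))
for n in("scene","top"):
    im=cv2.imread(f"pics/{n}0.png")[:,:,::-1]; np.save(f"pics/{n}0.npy",im)
    print(n,proj(n,[[.185,.597,.227],[0,0,0],[.3,0,0],[0,.3,0]]).round(0).tolist())
    K,d,R,t=P(n); print(-R.T@t)
crop("top","topT",(360,130,530,290),4,"top0")
crop("scene","sceT",(90,160,280,310),4,"scene0")
crop("top","topR",(130,90,370,290),3,"top0")
crop("scene","sceR",(250,190,510,420),3,"scene0")
E
```

```text
[[-0.    -0.955  0.296]
 [-0.001  0.296  0.955]
 [-1.    -0.    -0.001]]
scene [[665.0, 185.0], [377.0, 103.0], [329.0, 187.0], [488.0, 141.0]]
[0.86126359 0.23398988 0.84597474]
top [[-17.0, 377.0], [327.0, 455.0], [328.0, 314.0], [186.0, 454.0]]
[0.29985418 0.05281453 1.04105692]
```

View pics/topT.png

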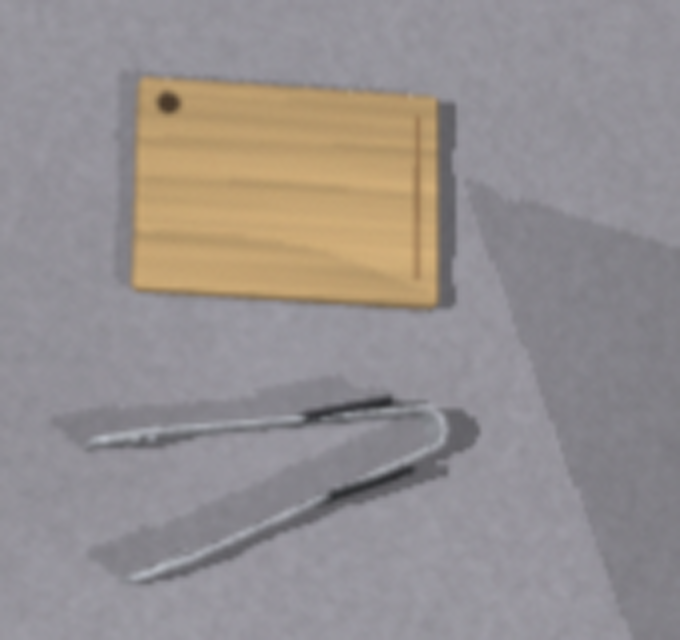

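View pics/sceT.png

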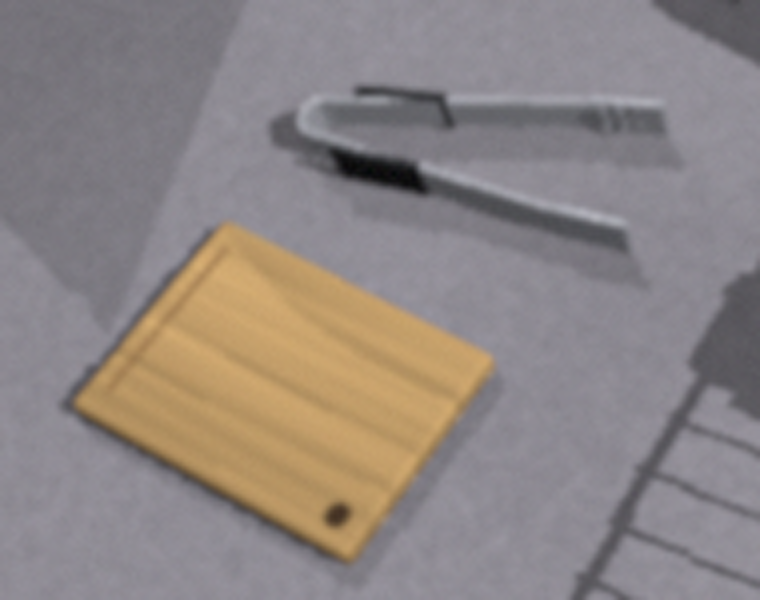

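View pics/topR.png

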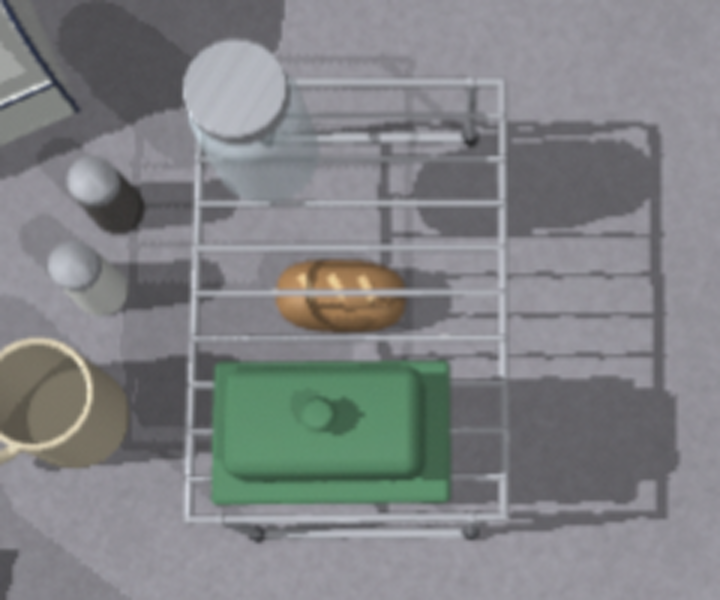

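View pics/sceR.png

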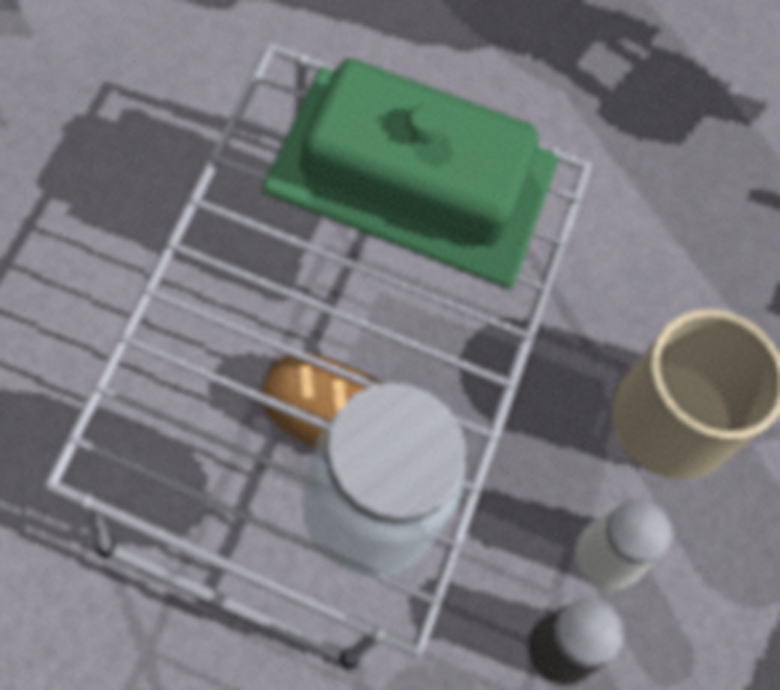

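Run:
```python
from h import *
f=lambda L,s,o:np.array(L,float)/s+np.array(o)
np.set_printoptions(suppress=True,precision=4)
T=f([(445,428),(90,443),(133,579),(305,416),(393,400),(330,495),(412,470)],4,(360,130))
W=plane("top",T,.028);print("tongs bow,tips,gripsL,gripsR\n",W[:,:2])
S=f([(300,118),(664,103),(628,228)],4,(90,160)); print("scene bow,tips",plane("scene",S,.028)[:,:2])
m=(W[1]+W[2])/2; d=m-W[0]; print("len",np.linalg.norm(d[:2]),"ang",np.degrees(np.arctan2(d[1],d[0])),"jawspread",np.linalg.norm(W[1]-W[2]))
big=plane("top",[(523,367),(410,331),(404,379)],.028);print("big",np.linalg.norm((big[1]+big[2])/2-big[0]))
B=plane("top",f([(140,78),(437,97),(437,307),(134,290)],4,(360,130)),.016);print("board",B[:,:2],B.mean(0),np.linalg.norm(B-np.roll(B,1,0),axis=1))
Bs=plane("scene",f([(350,560),(75,405),(225,222),(493,360)],4,(90,160)),.016);print("board sc",Bs[:,:2],Bs.mean(0))
R=plane("top",f([(503,82),(505,517),(187,518),(197,85)],3,(130,90)),.1095);print("rack",R[:,:2],R.mean(0),np.linalg.norm(R-np.roll(R,1,0),axis=1))
Rs=plane("scene",f([(52,485),(272,48),(588,165),(424,650)],3,(250,190)),.1095);print("rack sc",Rs[:,:2],Rs.mean(0))
im=np.load("pics/top0.npy");hsv=cv2.cvtColor(im,cv2.COLOR_RGB2HSV)
k=cv2.inRange(hsv,(5,90,60),(25,255,255));k[:170]=0;k[210:]=0;k[:,:215]=0;k[:,275:]=0
k=cv2.morphologyEx(k,cv2.MORPH_CLOSE,np.ones((5,5)));p=cv2.findNonZero(k);r=cv2.minAreaRect(p);print(r)
bx=plane("top",cv2.boxPoints(r),.023);print("roll",bx[:,:2],bx.mean(0),np.linalg.norm(bx-np.roll(bx,1,0),axis=1))
```

```text
tongs bow,tips,gripsL,gripsR
 [[ 0.4763 -0.324 ]
 [ 0.4641 -0.1204]
 [ 0.3878 -0.1437]
 [ 0.4818 -0.2434]
 [ 0.492  -0.2945]
 [ 0.4368 -0.2564]
 [ 0.4518 -0.304 ]]
scene bow,tips [[ 0.4844 -0.32  ]
 [ 0.3874 -0.1409]
 [ 0.4675 -0.1177]]
len 0.19842938288718037 ang 104.69687690855612 jawspread 0.07987253381708821
big 0.25758992319032326
board [[ 0.6849 -0.1544]
 [ 0.6779 -0.3322]
 [ 0.5498 -0.3267]
 [ 0.5562 -0.149 ]] [ 0.6172 -0.2406  0.016 ] [0.1288 0.1779 0.1282 0.1779]
board sc [[ 0.6882 -0.1503]
 [ 0.6802 -0.3286]
 [ 0.5544 -0.3248]
 [ 0.5627 -0.1458]] [ 0.6214 -0.2374  0.016 ]
rack [[0.7172 0.0745]
 [0.4033 0.0669]
 [0.3992 0.2818]
 [0.7093 0.2925]] [0.5572 0.1789 0.1095] [0.2181 0.314  0.2149 0.3103]
rack sc [[0.7186 0.078 ]
 [0.4051 0.07  ]
 [0.3988 0.2835]
 [0.7114 0.2936]] [0.5585 0.1813 0.1095]
((243.0, 188.0), (22.0, 42.0), 90.0)
roll [[0.6065 0.2467]
 [0.6085 0.1508]
 [0.5566 0.1492]
 [0.5547 0.2443]] [0.5816 0.1977 0.023 ] [0.0518 0.0959 0.0519 0.0951]
```

```bash
python3 -m creep '[{"translation":[-40,0,0],"rotation":[0,0,0],"gripper":0},{"translation":[-40,0,0],"rotation":[0,0,0],"gripper":0},{"translation":[0,-34,-22],"rotation":[0,0,0],"gripper":0},{"translation":[0,-34,-22],"rotation":[0,0,0],"gripper":0},{"translation":[0,-34,-22],"rotation":[0,0,0],"gripper":0},{"translation":[0,-34,-22],"rotation":[0,0,0],"gripper":0},{"translation":[0,-34,-22],"rotation":[0,0,0],"gripper":0},{"translation":[0,-34,-22],"rotation":[0,0,0],"gripper":0}]'
python3 - <<'E'
from h import *
np.set_printoptions(suppress=True,precision=4)
print(ctrl.observe()["qpos"])
im=np.load("pics/top0.npy");hsv=cv2.cvtColor(im,cv2.COLOR_RGB2HSV)
k=cv2.inRange(hsv,(5,90,60),(25,255,255));k[:170]=0;k[210:]=0;k[:,:215]=0;k[:,275:]=0
k=cv2.morphologyEx(k,cv2.MORPH_CLOSE,np.ones((5,5)))
p=cv2.findNonZero(k).reshape(-1,2).astype(float);w=plane("top",p,.025)[:,:2];c=w.mean(0);u,s,v=np.linalg.svd(w-c,full_matrices=False);print(c,v[0],np.degrees(np.arctan2(v[0][1],v[0][0])))
q=(w-c)@v.T;print(q.min(0),q.max(0))
E
```

```text
clock: 0.77
eef_pos: [0.3369, 0.4106, 0.3054]
tcp_rot: [0.562, -0.425, 0.568, 0.424]
wrist_force: [1.4, 0.3, 0.9]
finger_gap: 0.0918
[-1.072   0.2265  0.1111  1.6794 -0.028   1.2454  0.3345]
[0.5805 0.1973] [-0.0306 -0.9995] -91.75354442295911
[-0.0473 -0.0264] [0.0479 0.027 ]
```

```bash
python3 -m creep '[{"translation":[0,-18,-36],"rotation":[0,0,0],"gripper":0},{"translation":[0,-18,-36],"rotation":[0,0,0],"gripper":0},{"translation":[0,-18,-36],"rotation":[0,0,0],"gripper":0},{"translation":[0,-18,-36],"rotation":[0,0,0],"gripper":0},{"translation":[0,-18,-36],"rotation":[0,0,0],"gripper":0},{"translation":[0,-18,-36],"rotation":[0,0,0],"gripper":0},{"translation":[0,-18,-36],"rotation":[0,0,0],"gripper":0},{"translation":[0,-18,-36],"rotation":[0,0,0],"gripper":0}]'
python3 -m creep '[{"translation":[0,-18,-36],"rotation":[0,0,0],"gripper":0},{"translation":[0,-18,-36],"rotation":[0,0,0],"gripper":0},{"translation":[0,-18,-36],"rotation":[0,0,0],"gripper":0},{"translation":[0,-18,-36],"rotation":[0,0,0],"gripper":0},{"translation":[0,-18,-36],"rotation":[0,0,0],"gripper":0},{"translation":[0,-18,-36],"rotation":[0,0,0],"gripper":0},{"translation":[0,-18,-36],"rotation":[0,0,0],"gripper":0},{"translation":[0,-18,-36],"rotation":[0,0,0],"gripper":0}]'
python3 -c "
from h import *
print(ctrl.observe()['qpos'],rot().as_matrix().round(3))"
```

```text
clock: 1.43
eef_pos: [0.396, 0.0826, 0.3049]
tcp_rot: [0.563, -0.424, 0.57, 0.423]
wrist_force: [0.6, -0.6, -0.4]
finger_gap: 0.0918
clock: 2.1
eef_pos: [0.449, -0.2463, 0.3068]
tcp_rot: [0.564, -0.424, 0.568, 0.424]
wrist_force: [0.8, 0.6, 0.3]
finger_gap: 0.0919
[-0.21690882  0.20929834  0.75305762  1.76090267 -0.14493543  1.23205897
  1.86077222] [[-0.005 -0.96   0.28 ]
 [-0.004  0.28   0.96 ]
 [-1.     0.003 -0.005]]
```

```bash
cat >> h.py <<'E'
def need(hold,head,a,sgn=1):
    """hold: world point for grasp point; head deg: tongs x heading; a deg tilt; prints tool-frame delta (mm) and rotvec"""
    np.set_printoptions(suppress=True,precision=3)
    h=np.radians(head);a=np.radians(a);t=np.array([np.cos(h),np.sin(h),0]);k=np.array([0,0,1.])
    x=np.sin(a)*t-np.cos(a)*k;z=np.cross(t,k)*sgn;y=np.cross(z,x)
    T=np.c_[x,y,z];R=rot().as_matrix();s=ctrl.observe();p=np.array(s["eef_pos"])
    tcp=np.array(hold)-ctrl.hold_point_z*x
    print("tcp target",tcp,"now",p,"hold now",p+R[:,0]*ctrl.hold_point_z)
    print("rotvec tool",Ro.from_matrix(R.T@T).as_rotvec())
    print("delta mm in tool axes now",(R.T@(tcp-p))*1000,"in target axes",(T.T@(tcp-p))*1000)
    print("q",np.array(s["qpos"]),"gap",s["finger_gap"],"F",np.array(s["wrist_force"]),"t",s["clock"])
E
python3 -m creep '[{"translation":[0,0,0],"rotation":[0.125,0,0],"gripper":0},{"translation":[0,0,0],"rotation":[0.125,0,0],"gripper":0},{"translation":[0,0,0],"rotation":[0.125,0,0],"gripper":0},{"translation":[0,0,0],"rotation":[0.125,0,0],"gripper":0},{"translation":[0,0,0],"rotation":[0.125,0,0],"gripper":0},{"translation":[0,0,0],"rotation":[0.125,0,0],"gripper":0},{"translation":[0,0,0],"rotation":[0.125,0,0],"gripper":0},{"translation":[0,0,0],"rotation":[0.125,0,0],"gripper":0}]'
python3 -m creep '[{"translation":[0,0,0],"rotation":[0,0,0.12],"gripper":0},{"translation":[0,0,0],"rotation":[0,0,0.12],"gripper":0},{"translation":[0,0,0],"rotation":[0,0,0.12],"gripper":0},{"translation":[0,0,0],"rotation":[0,0,0.12],"gripper":0},{"translation":[0,0,0],"rotation":[0,0,0.12],"gripper":0},{"translation":[0,0,0],"rotation":[0,0,0.12],"gripper":0}]'
python3 -c "
from h import *
need([.4655,-.2735,.1],105,43)"
```

```text
clock: 2.77
eef_pos: [0.4441, -0.2603, 0.3048]
tcp_rot: [0.696, -0.103, 0.704, 0.097]
wrist_force: [0.3, -0.7, 0.1]
finger_gap: 0.092
clock: 3.27
eef_pos: [0.4526, -0.2453, 0.3071]
tcp_rot: [0.614, 0.155, 0.69, 0.351]
wrist_force: [0.3, 0.9, -1.3]
finger_gap: 0.0918
tcp target [ 0.462 -0.261  0.086] now [ 0.453 -0.245  0.307] hold now [ 0.456 -0.257  0.321]
rotvec tool [ 0.027 -0.024  0.01 ]
delta mm in tool axes now [ 150.872 -162.215    4.395] in target axes [ 149.388 -163.561    5.159]
q [ 0.256  0.682  0.752  1.383 -0.642  1.979  1.327] gap 0.09180615884921811 F [ 0.332  0.862 -1.329] t 3.2667
```

```bash
python3 -m creep '[{"translation":[28,-30,1],"rotation":[0.01,-0.01,0],"gripper":0},{"translation":[28,-30,1],"rotation":[0.01,-0.01,0],"gripper":0},{"translation":[28,-30,1],"rotation":[0,0,0],"gripper":0},{"translation":[28,-30,1],"rotation":[0,0,0],"gripper":0}]'
python3 -c "
from h import *
need([.4655,-.2735,.1],105,43)"
```

```text
clock: 3.6
eef_pos: [0.4588, -0.2613, 0.1421]
tcp_rot: [0.62, 0.17, 0.685, 0.342]
wrist_force: [0.1, -0.5, 0.4]
finger_gap: 0.0917
tcp target [ 0.462 -0.261  0.086] now [ 0.459 -0.261  0.142] hold now [ 0.462 -0.274  0.156]
rotvec tool [0.001 0.002 0.002]
delta mm in tool axes now [ 40.499 -38.529   3.216] in target axes [ 40.426 -38.595   3.336]
q [ 0.306  0.864  0.7    1.502 -0.716  1.749  1.452] gap 0.09174815571009387 F [ 0.065 -0.528  0.362] t 3.6
```

```bash
python3 -m creep '[{"translation":[27,-28,2],"rotation":[0,0,0],"gripper":0},{"translation":[27,-28,2],"rotation":[0,0,0],"gripper":0},{"translation":[10,-10,0],"rotation":[0,0,0],"gripper":0}]'
python3 -c "
from h import *
need([.4655,-.2735,.0235],105,43)
snap('top','top1',(360,200,530,320),4)
snap('scene','sc1',(90,130,280,270),4)"
```

```text
clock: 3.85
eef_pos: [0.462, -0.2635, 0.0405]
tcp_rot: [0.617, 0.173, 0.686, 0.343]
wrist_force: [-0.8, 2.3, -0.1]
finger_gap: 0.0921
tcp target [ 0.462 -0.261  0.01 ] now [ 0.462 -0.264  0.04 ] hold now [ 0.465 -0.276  0.054]
rotvec tool [-0.003 -0.001 -0.004]
delta mm in tool axes now [ 23.942 -19.392   0.884] in target axes [ 24.011 -19.308   0.815]
q [ 0.33   0.996  0.655  1.522 -0.772  1.631  1.516] gap 0.09211700679195427 F [-0.763  2.291 -0.13 ] t 3.85
```

View pics/top1.png

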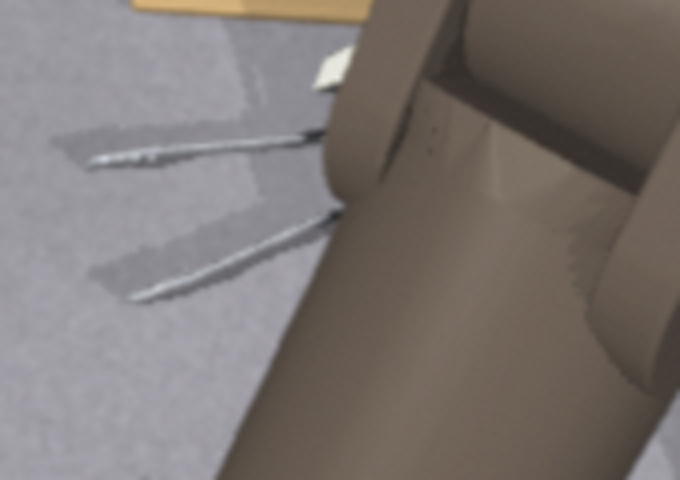

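View pics/sc1.png

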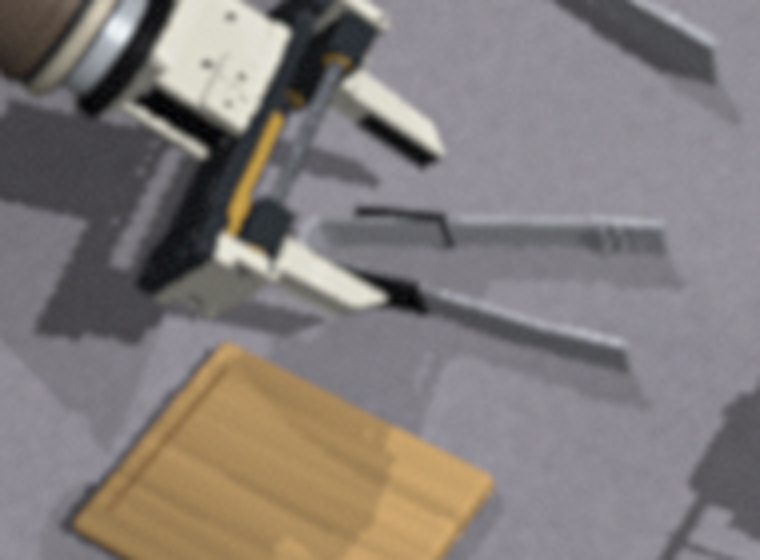

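The fingers straddle the small tongs: in the scene view one finger is at (190,165), the other at (177,203), with the grips between them. I lower from here.

```bash
python3 -m creep '[{"translation":[12,-10,0.5],"rotation":[0,0,0],"gripper":0},{"translation":[11,-9,0.5],"rotation":[0,0,0],"gripper":0},{"translation":[0,0,0],"rotation":[0,0,0],"gripper":0}]'
python3 -c "
from h import *
need([.4655,-.2735,.0235],105,43)
snap('scene','sc2',(90,130,280,270),4)"
```

```text
clock: 4.2
eef_pos: [0.4641, -0.264, 0.0174]
tcp_rot: [0.619, 0.171, 0.686, 0.342]
wrist_force: [-0.1, 0.6, 0.1]
finger_gap: 0.0916
tcp target [ 0.462 -0.261  0.01 ] now [ 0.464 -0.264  0.017] hold now [ 0.467 -0.276  0.031]
rotvec tool [-0.     0.002  0.002]
delta mm in tool axes now [ 7.843 -2.843 -1.153] in target axes [ 7.84  -2.856 -1.141]
q [ 0.333  1.025  0.645  1.523 -0.789  1.601  1.53 ] gap 0.09159881564136842 F [-0.097  0.615  0.096] t 4.2
```

View pics/sc2.png

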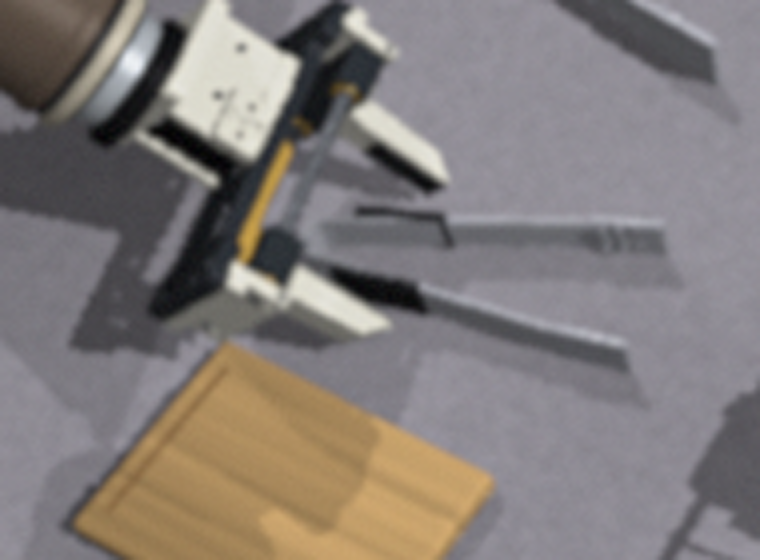

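```bash
python3 -m creep '[{"translation":[7.5,-3,-1],"rotation":[0,0,0],"gripper":0},{"translation":[0,0,0],"rotation":[0,0,0],"gripper":0.35},{"translation":[0,0,0],"rotation":[0,0,0],"gripper":0.4}]'
python3 -c "
from h import *
need([.4655,-.2735,.0235],105,43)"
```

```text
clock: 4.5
eef_pos: [0.464, -0.263, 0.0143]
tcp_rot: [0.621, 0.169, 0.685, 0.341]
wrist_force: [-0.1, -0.5, -0.4]
finger_gap: 0.0829
tcp target [ 0.462 -0.261  0.01 ] now [ 0.464 -0.263  0.014] hold now [ 0.467 -0.275  0.028]
rotvec tool [0.003 0.004 0.007]
delta mm in tool axes now [ 4.876 -1.391 -1.28 ] in target axes [ 4.873 -1.426 -1.254]
q [ 0.332  1.025  0.644  1.531 -0.792  1.59   1.537] gap 0.08293828212337603 F [-0.101 -0.465 -0.398] t 4.5
```

```bash
python3 -m creep '[{"translation":[5,-1.5,-1.2],"rotation":[0,0,0],"gripper":0.4},{"translation":[3,-1,-1],"rotation":[0,0,0],"gripper":0.4},{"translation":[0,0,0],"rotation":[0,0,0],"gripper":0.4},{"translation":[0,0,0],"rotation":[0,0,0],"gripper":0.4}]'
python3 -c "
from h import *
need([.4655,-.2735,.0235],105,43)"
```

```text
clock: 4.83
eef_pos: [0.4612, -0.2602, 0.0077]
tcp_rot: [0.622, 0.168, 0.684, 0.341]
wrist_force: [0.1, -0.4, -0.7]
finger_gap: 0.0573
tcp target [ 0.462 -0.261  0.01 ] now [ 0.461 -0.26   0.008] hold now [ 0.464 -0.273  0.022]
rotvec tool [0.004 0.006 0.008]
delta mm in tool axes now [-2.278  0.558  0.772] in target axes [-2.278  0.579  0.757]
q [ 0.33   1.029  0.641  1.545 -0.796  1.575  1.546] gap 0.0573104997510477 F [ 0.13  -0.407 -0.705] t 4.8333
```

```bash
python3 -m creep '[{"translation":[0,0,0],"rotation":[0,0,0],"gripper":0.45},{"translation":[0,0,0],"rotation":[0,0,0],"gripper":0.48},{"translation":[0,0,0],"rotation":[0,0,0],"gripper":0.49},{"translation":[0,0,0],"rotation":[0,0,0],"gripper":0.49},{"translation":[0,0,0],"rotation":[0,0,0],"gripper":0.49}]'
python3 -c "
from h import *
need([.4655,-.2735,.0235],105,43)
snap('scene','sc3',(90,130,280,270),4)"
```

```text
clock: 5.25
eef_pos: [0.4612, -0.2603, 0.0077]
tcp_rot: [0.622, 0.168, 0.684, 0.341]
wrist_force: [-0.0, 0.3, -0.7]
finger_gap: 0.0467
tcp target [ 0.462 -0.261  0.01 ] now [ 0.461 -0.26   0.008] hold now [ 0.464 -0.273  0.022]
rotvec tool [0.004 0.006 0.008]
delta mm in tool axes now [-2.238  0.585  0.767] in target axes [-2.237  0.606  0.752]
q [ 0.33   1.029  0.641  1.544 -0.796  1.575  1.546] gap 0.04671457430383106 F [-0.039  0.265 -0.74 ] t 5.25
```

View pics/sc3.png

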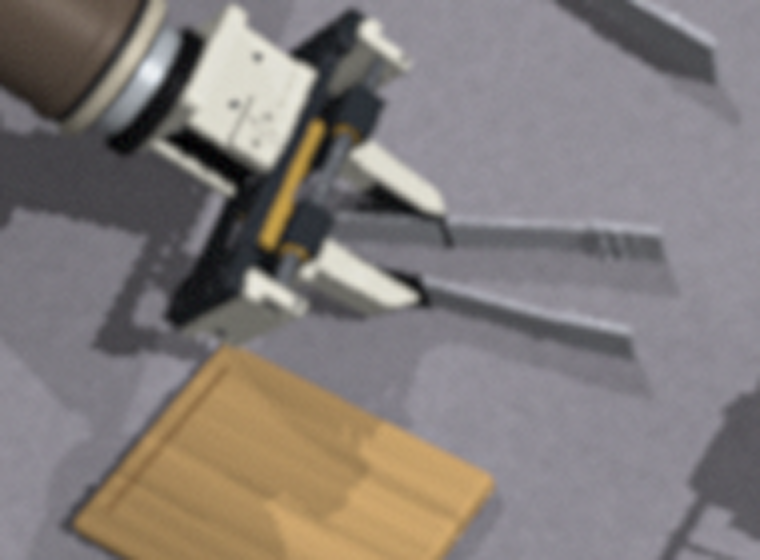

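```bash
python3 -m creep '[{"translation":[-8,7.5,0],"rotation":[0,0,0],"gripper":0.49},{"translation":[-12,11,0],"rotation":[0,0,0],"gripper":0.49},{"translation":[-12,11,0],"rotation":[0,0,0],"gripper":0.49},{"translation":[0,0,0],"rotation":[0,0,0],"gripper":0.49},{"translation":[0,0,0],"rotation":[0,0,0],"gripper":0.49}]'
python3 -c "
from h import *
need([.4655,-.2735,.0235],105,43)
snap('scene','sc4',(90,100,280,250),4)
snap('top','top4',(360,200,530,320),4)"
```

```text
clock: 5.72
eef_pos: [0.4608, -0.2607, 0.0567]
tcp_rot: [0.622, 0.168, 0.684, 0.341]
wrist_force: [-0.0, 0.6, -0.8]
finger_gap: 0.0466
tcp target [ 0.462 -0.261  0.01 ] now [ 0.461 -0.261  0.057] hold now [ 0.464 -0.273  0.071]
rotvec tool [0.004 0.006 0.009]
delta mm in tool axes now [ 34.116 -32.219   0.882] in target axes [ 33.811 -32.529   1.193]
q [ 0.319  0.964  0.665  1.539 -0.766  1.631  1.515] gap 0.04661668184373633 F [-0.006  0.649 -0.776] t 5.7167
```

View pics/sc4.png

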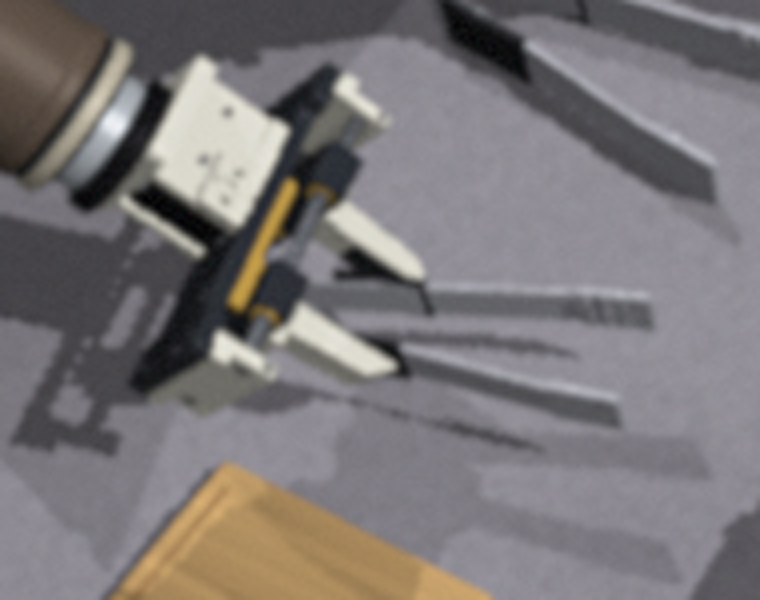

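View pics/top4.png

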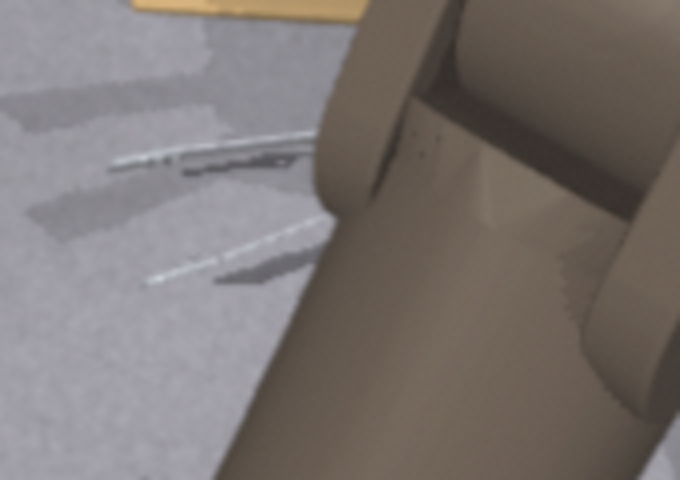

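```bash
python3 -c "
from h import *
a=tri((252.75,173.25),(397.5,270.25));b=tri((245,200.7),(388,241))
print(a,b,(a+b)/2,np.linalg.norm(a-b))
h=np.radians(105);t=np.array([np.cos(h),np.sin(h)]);g=np.array([.464,-.273]);m=((a+b)/2)[:2]-g
print(np.linalg.norm(m),np.degrees(np.arctan2(m[1],m[0])))
"
```

```text
[ 0.39229398 -0.14126395  0.07996083] [ 0.45621554 -0.12370215  0.07197843] [ 0.42425476 -0.13248305  0.07596963] 0.0667690231762994
0.1460297848065174 105.79356320666504
```

```bash
python3 -m creep '[{"translation":[0,0,0],"rotation":[0.074,-0.069,0],"gripper":0.49},{"translation":[0,0,0],"rotation":[0.074,-0.069,0],"gripper":0.49},{"translation":[0,0,0],"rotation":[0.074,-0.069,0],"gripper":0.49},{"translation":[0,0,0],"rotation":[0,0,0],"gripper":0.49}]'
python3 -c "
from h import *
need([.577,-.12,.065],87.5,43)"
```

```text
clock: 6.15
eef_pos: [0.462, -0.2598, 0.0549]
tcp_rot: [0.668, 0.273, 0.649, 0.241]
wrist_force: [-1.0, -0.8, -0.4]
finger_gap: 0.0467
tcp target [ 0.578 -0.107  0.051] now [ 0.462 -0.26   0.055] hold now [ 0.461 -0.273  0.069]
rotvec tool [-0.     0.012  0.006]
delta mm in tool axes now [110.664 113.414 107.459] in target axes [110.05  112.734 108.797]
q [ 0.357  0.925  0.698  1.682 -0.924  1.561  1.415] gap 0.04668299576902056 F [-0.985 -0.768 -0.429] t 6.15
```

```bash
python3 -m creep '[{"translation":[18,18.5,18],"rotation":[0,0.002,0.001],"gripper":0.49},{"translation":[18,18.5,18],"rotation":[0,0.002,0.001],"gripper":0.49},{"translation":[18,18.5,18],"rotation":[0,0.002,0.001],"gripper":0.49},{"translation":[18,18.5,18],"rotation":[0,0.002,0.001],"gripper":0.49},{"translation":[18,18.5,18],"rotation":[0,0.002,0.001],"gripper":0.49},{"translation":[18,18.5,18],"rotation":[0,0.002,0.001],"gripper":0.49},{"translation":[0,0,0],"rotation":[0,0,0],"gripper":0.49}]'
python3 -c "
from h import *
need([.577,-.12,.032],87.5,43)
snap('scene','sc5',None,1)
snap('top','top5',(130,90,450,290),2.5)"
```

```text
clock: 6.73
eef_pos: [0.5801, -0.1042, 0.0485]
tcp_rot: [0.661, 0.268, 0.655, 0.25]
wrist_force: [-0.1, 0.5, -1.0]
finger_gap: 0.0467
tcp target [ 0.578 -0.107  0.018] now [ 0.58  -0.104  0.048] hold now [ 0.58  -0.117  0.062]
rotvec tool [ 0.011 -0.013  0.   ]
delta mm in tool axes now [ 19.997 -22.849  -2.415] in target axes [ 19.957 -22.884  -2.415]
q [ 0.094  0.913  0.634  1.688 -1.071  1.474  1.203] gap 0.0466506977060489 F [-0.051  0.453 -1.006] t 6.7333
```

View pics/sc5.png

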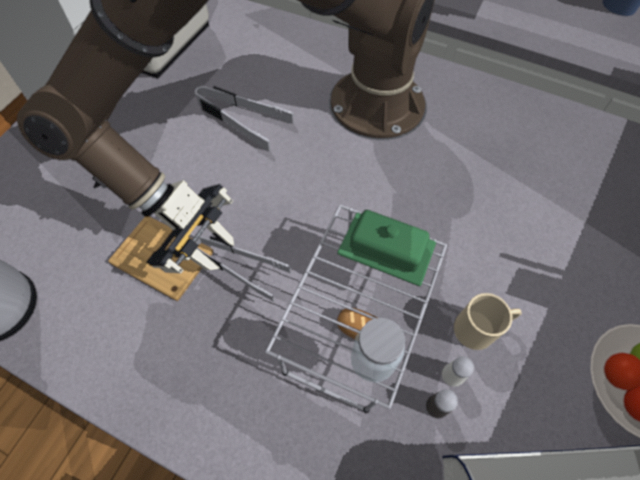

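View pics/top5.png

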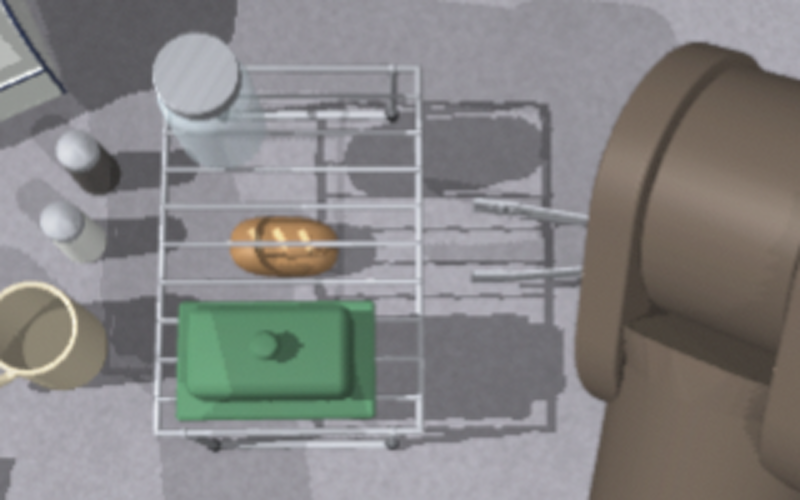

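```bash
python3 -m creep '[{"translation":[10,-11.5,-1.2],"rotation":[0.006,-0.006,0],"gripper":0.49},{"translation":[10,-11.5,-1.2],"rotation":[0.006,-0.006,0],"gripper":0.49},{"translation":[0,0,0],"rotation":[0,0,0],"gripper":0.49}]'
python3 -c "
from h import *
need([.577,-.12,.030],87.5,43)
snap('scene','sc6',(180,210,400,370),3.5)
snap('top','top6',(200,140,400,240),4)"
```

```text
clock: 7.08
eef_pos: [0.574, -0.1151, 0.0159]
tcp_rot: [0.664, 0.273, 0.653, 0.241]
wrist_force: [-1.3, 1.1, 0.4]
finger_gap: 0.0471
tcp target [ 0.578 -0.107  0.016] now [ 0.574 -0.115  0.016] hold now [ 0.573 -0.128  0.03 ]
rotvec tool [-0.003  0.001  0.006]
delta mm in tool axes now [5.177 6.137 3.144] in target axes [5.212 6.093 3.172]
q [ 0.117  0.955  0.624  1.704 -1.099  1.439  1.247] gap 0.04709562203817019 F [-1.29   1.12   0.422] t 7.0833
```

View pics/sc6.png

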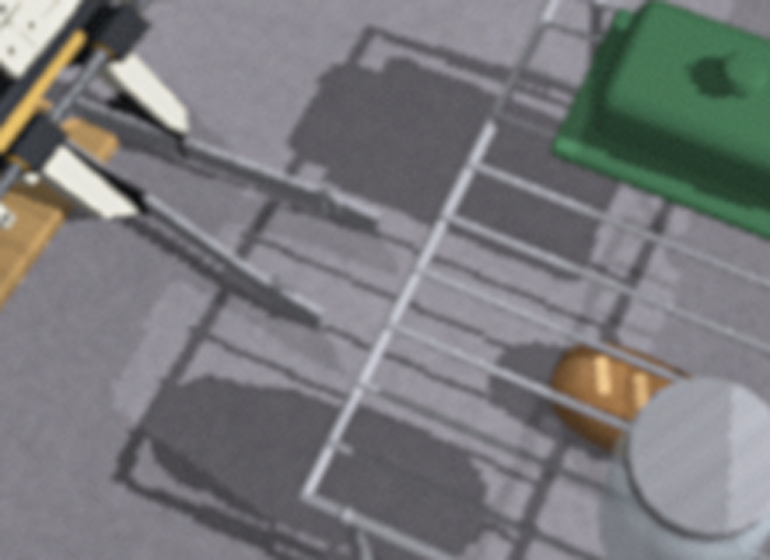

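View pics/top6.png

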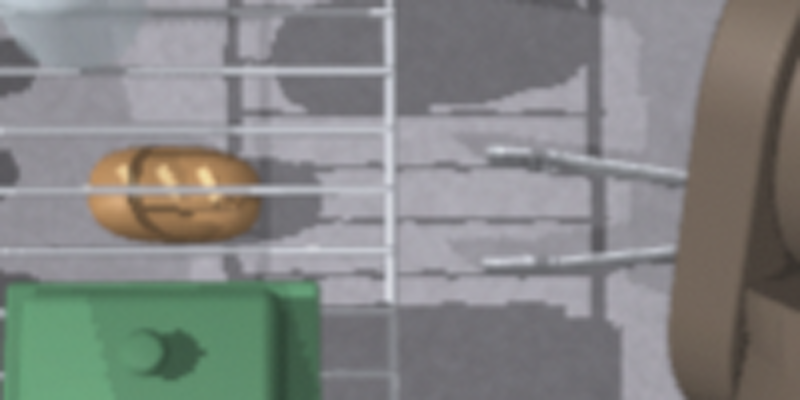

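```bash
python3 -c "
from h import *
W=plane('top',[(322,178.25),(321.5,206.25)],.036);print(W,W.mean(0),np.linalg.norm(W[0]-W[1]))
S=plane('scene',np.array([(377,220),(318,316)])/3.5+[180,210],.036);print(S,S.mean(0))
a=tri((377/3.5+180,220/3.5+210),(321.5,206.25));b=tri((318/3.5+180,316/3.5+210),(322,178.25));print(a,b,(a+b)/2)
E=plane('top',[(243,176.5),(243,201)],.028);print('roll edges',E)
need([.577,-.12,.030],87.5,43)
"
```

```text
[[0.60453792 0.01798414 0.036     ]
 [0.53917899 0.01838206 0.036     ]] [0.57185846 0.0181831  0.036     ] 0.0653601429113562
[[0.54921746 0.02362767 0.036     ]
 [0.61442339 0.02106982 0.036     ]] [0.58182042 0.02234875 0.036     ]
[0.54292838 0.018511   0.01909849] [0.60948005 0.01716179 0.02007042] [0.57620422 0.0178364  0.01958446]
roll edges [[0.60715544 0.19813546 0.028     ]
 [0.54974622 0.19587556 0.028     ]]
tcp target [ 0.578 -0.107  0.016] now [ 0.574 -0.116  0.017] hold now [ 0.574 -0.128  0.031]
rotvec tool [-0.003  0.001  0.008]
delta mm in tool axes now [6.444 5.707 2.946] in target axes [6.483 5.648 2.973]
q [ 0.116  0.953  0.625  1.704 -1.097  1.44   1.245] gap 0.04675002867263804 F [ 0.845 -0.478 -0.496] t 7.1833
```

```bash
python3 -c "
from h import *
crop('scene','sc6b',(225,240,305,310),10,'sc6')
"
```

```text
(no output)
```

View pics/sc6b.png

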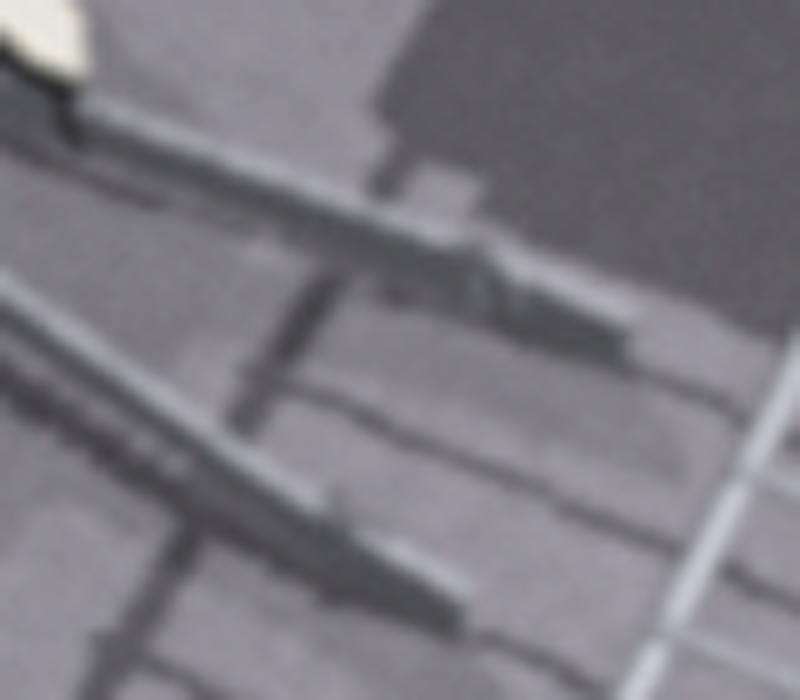

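```bash
python3 -c "
from h import *
crop('top','top6b',(300,165,380,220),10,'top6')
a=tri((288.5,271.5),(321.5,206.25));b=tri((271.8,298.8),(322,178.25));print(a,b,(a+b)/2)
a=tri((288,274.7),(321.5,206.25));b=tri((271.3,303),(322,178.25));print(a,b,(a+b)/2)
S=plane('scene',[(288.5,271.5),(271.8,298.8)],.036);print(S,S.mean(0))
"
```

```text
[0.54158563 0.0192248  0.02385147] [0.60770481 0.01798356 0.02503393] [0.57464522 0.01860418 0.0244427 ]
[0.54416229 0.0188255  0.01307898] [0.61174805 0.01762628 0.01154665] [0.57795517 0.01822589 0.01231281]
[[0.54592338 0.02367207 0.036     ]
 [0.6109701  0.02125587 0.036     ]] [0.57844674 0.02246397 0.036     ]
```

View pics/top6b.png

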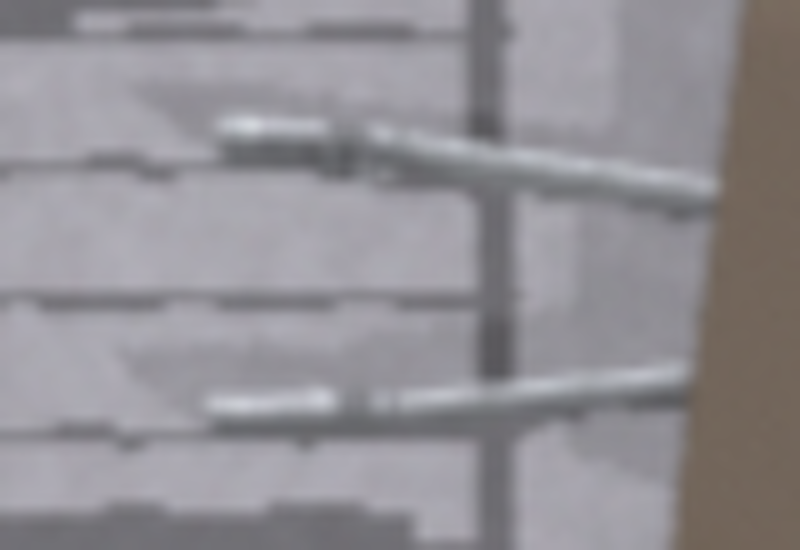

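```bash
python3 -m creep '[{"translation":[16,18.5,-0.5],"rotation":[0,0,0.002],"gripper":0.49},{"translation":[16,18.5,-0.5],"rotation":[0,0,0.002],"gripper":0.49},{"translation":[16,18.5,-0.5],"rotation":[0,0,0],"gripper":0.49},{"translation":[16,18.5,-0.5],"rotation":[0,0,0],"gripper":0.49},{"translation":[0,0,0],"rotation":[0,0,0],"gripper":0.49}]'
python3 -c "
from h import *
need([.577,.065,.033],87.5,43)
snap('scene','sc7',(220,210,400,350),4.2)
snap('top','top7',(200,150,360,230),5)"
```

```text
clock: 7.6
eef_pos: [0.5753, -0.0223, 0.0185]
tcp_rot: [0.665, 0.275, 0.653, 0.237]
wrist_force: [0.6, 0.5, -1.4]
finger_gap: 0.0466
tcp target [0.578 0.078 0.019] now [ 0.575 -0.022  0.019] hold now [ 0.575 -0.035  0.032]
rotvec tool [-0.012  0.005  0.009]
delta mm in tool axes now [67.059 74.321 -3.374] in target axes [67.773 73.719 -2.087]
q [-0.019  0.897  0.598  1.83  -1.173  1.342  1.212] gap 0.04663969489180453 F [ 0.574  0.482 -1.445] t 7.6
```

View pics/sc7.png

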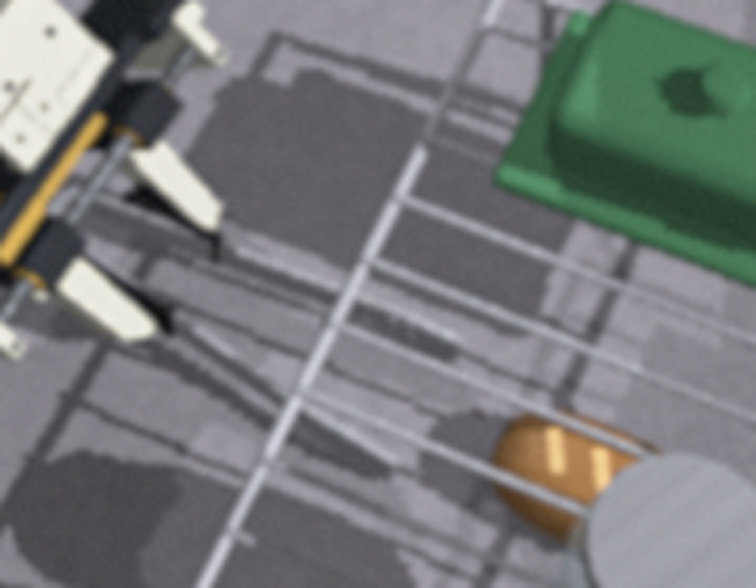

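View pics/top7.png

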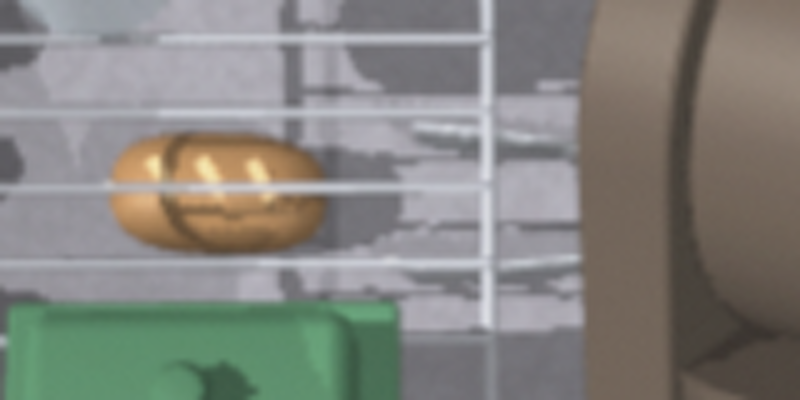

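```bash
python3 -c "
from h import *
f=lambda L:np.array(L,float)/5+[200,150]
print(plane('top',f([(415,128),(412,267),(413.5,197.5)]),.034))
print('roll ends, sides',plane('top',f([(110,188),(325,197),(220,133),(220,253)]),.026))
"
```

```text
[[0.609427   0.10678115 0.034     ]
 [0.54448237 0.10649946 0.034     ]
 [0.57678521 0.10663778 0.034     ]]
roll ends, sides [[0.58059073 0.24493909 0.026     ]
 [0.57837778 0.14731989 0.026     ]
 [0.60757405 0.1961368  0.026     ]
 [0.55121515 0.19393816 0.026     ]]
```

```bash
python3 -m creep '[{"translation":[16.8,18.5,-0.7],"rotation":[0,0,0.002],"gripper":0.49},{"translation":[16.8,18.5,-0.7],"rotation":[0,0,0.002],"gripper":0.49},{"translation":[16.8,18.5,-0.7],"rotation":[0,0,0.002],"gripper":0.49},{"translation":[16.8,18.5,-0.7],"rotation":[0,0,0],"gripper":0.49},{"translation":[0,0,0],"rotation":[0,0,0],"gripper":0.49}]'
python3 -c "
from h import *
need([.577,.065,.033],87.5,43)
snap('scene','sc8',(220,210,400,350),4.2)
snap('top','top8',(200,150,360,230),5)"
```

```text
clock: 8.12
eef_pos: [0.5806, 0.0636, 0.0171]
tcp_rot: [0.668, 0.277, 0.651, 0.229]
wrist_force: [-0.2, 0.2, -0.6]
finger_gap: 0.0469
tcp target [0.578 0.078 0.019] now [0.581 0.064 0.017] hold now [0.58  0.051 0.031]
rotvec tool [-0.023  0.018  0.018]
delta mm in tool axes now [ 7.725 11.824 -4.071] in target axes [ 8.004 11.773 -3.659]
q [-0.141  0.852  0.548  1.913 -1.259  1.233  1.161] gap 0.046943174620720646 F [-0.197  0.189 -0.646] t 8.1167
```

View pics/sc8.png

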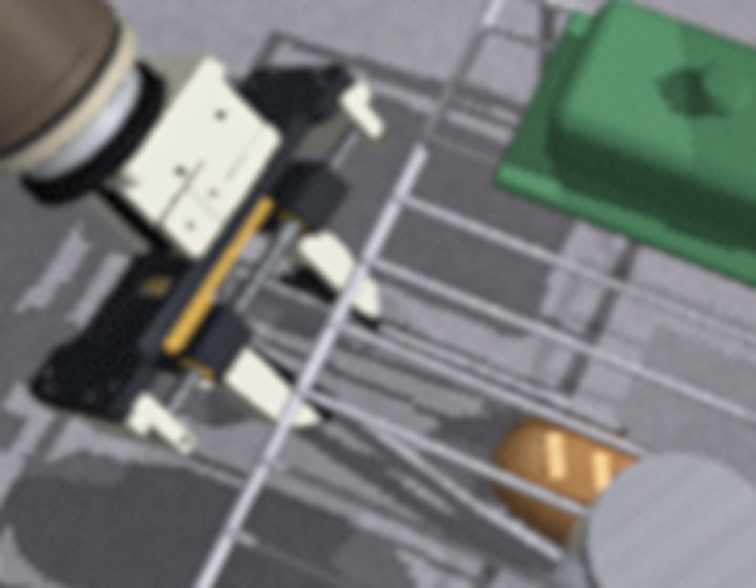

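View pics/top8.png

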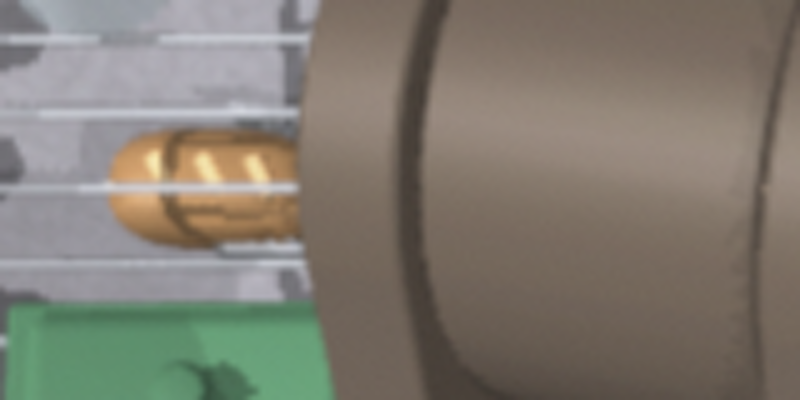

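```bash
python3 -m creep '[{"translation":[0,0,-1.5],"rotation":[-0.012,0.009,0],"gripper":0.49},{"translation":[0,1,-1.5],"rotation":[-0.012,0.009,0],"gripper":0.49},{"translation":[0,0,0],"rotation":[0,0,0],"gripper":0.49}]'
python3 -c "
from h import *
need([.577,.065,.033],87.5,43)
snap('scene','sc9',(220,210,400,350),4.2)
snap('top','top9',(200,150,300,230),7)"
```

```text
clock: 8.47
eef_pos: [0.5785, 0.054, 0.0172]
tcp_rot: [0.668, 0.266, 0.654, 0.235]
wrist_force: [-0.2, -0.6, -1.2]
finger_gap: 0.0466
tcp target [0.578 0.078 0.019] now [0.579 0.054 0.017] hold now [0.578 0.042 0.031]
rotvec tool [-0.002  0.005  0.026]
delta mm in tool axes now [14.151 19.143 -2.145] in target axes [14.647 18.78  -2.024]
q [-0.132  0.855  0.556  1.9   -1.234  1.243  1.173] gap 0.046612469387893846 F [-0.209 -0.645 -1.202] t 8.4667
```

View pics/top9.png

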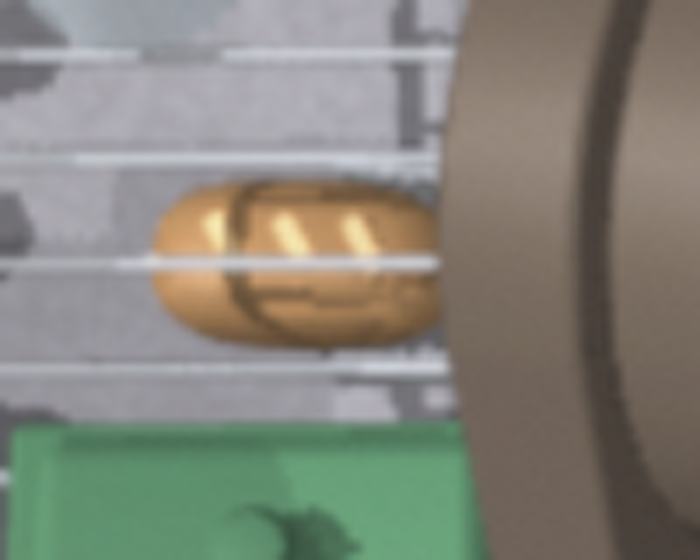

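View pics/sc9.png

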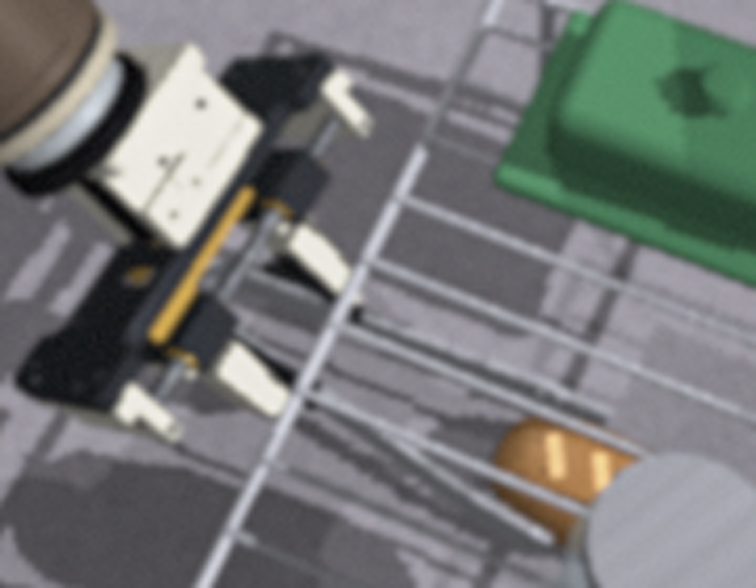

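```bash
python3 -m creep '[{"translation":[7,8.5,-0.8],"rotation":[-0.003,0.003,0],"gripper":0.49},{"translation":[7,8.5,-0.8],"rotation":[-0.003,0.003,0],"gripper":0.49},{"translation":[0,0,0],"rotation":[0,0,0],"gripper":0.49}]'
python3 -c "
from h import *
need([.577,.065,.033],87.5,43)
snap('top','top10',(200,150,300,230),7)"
```

```text
clock: 8.82
eef_pos: [0.5784, 0.0765, 0.0176]
tcp_rot: [0.667, 0.265, 0.655, 0.236]
wrist_force: [0.9, 1.3, -1.5]
finger_gap: 0.0471
tcp target [0.578 0.078 0.019] now [0.578 0.077 0.018] hold now [0.578 0.064 0.032]
rotvec tool [0.001 0.001 0.026]
delta mm in tool axes now [-0.409  2.028 -0.909] in target axes [-0.355  2.037 -0.911]
q [-0.162  0.844  0.54   1.914 -1.249  1.219  1.158] gap 0.04710732461044537 F [ 0.938  1.283 -1.491] t 8.8167
```

View pics/top10.png

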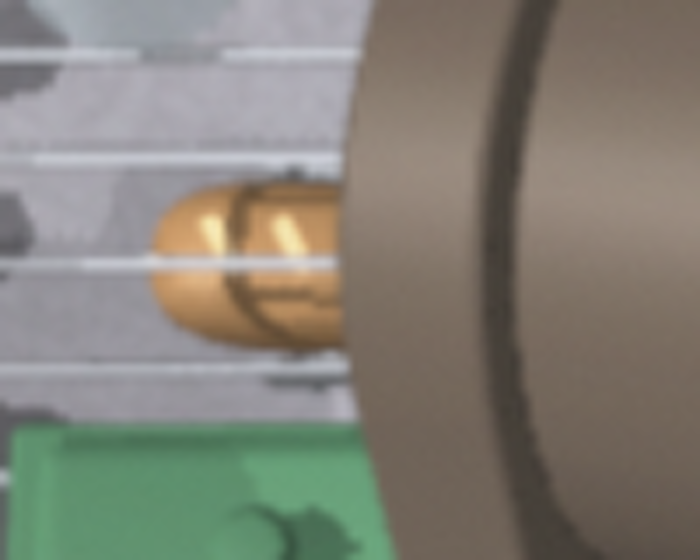

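```bash
python3 -m creep '[{"translation":[0,0,0],"rotation":[0,0,0],"gripper":0.5},{"translation":[0,0,0],"rotation":[0,0,0],"gripper":0.51},{"translation":[0,0,0],"rotation":[0,0,0],"gripper":0.52},{"translation":[0,0,0],"rotation":[0,0,0],"gripper":0.53},{"translation":[0,0,0],"rotation":[0,0,0],"gripper":0.54},{"translation":[0,0,0],"rotation":[0,0,0],"gripper":0.55},{"translation":[0,0,0],"rotation":[0,0,0],"gripper":0.56},{"translation":[0,0,0],"rotation":[0,0,0],"gripper":0.56}]'
python3 -c "
from h import *
need([.577,.065,.033],87.5,43)
snap('top','top11',(200,150,300,230),7)
snap('scene','sc11',(220,210,400,350),4.2)"
```

```text
clock: 9.53
eef_pos: [0.5778, 0.0762, 0.0178]
tcp_rot: [0.667, 0.265, 0.655, 0.236]
wrist_force: [-0.0, 0.8, -0.7]
finger_gap: 0.0448
tcp target [0.578 0.078 0.019] now [0.578 0.076 0.018] hold now [0.577 0.064 0.032]
rotvec tool [0.001 0.001 0.026]
delta mm in tool axes now [-0.096  2.149 -0.349] in target axes [-0.039  2.151 -0.352]
q [-0.162  0.844  0.541  1.915 -1.248  1.22   1.158] gap 0.044818349345599855 F [-0.039  0.834 -0.695] t 9.5333
```

View pics/top11.png

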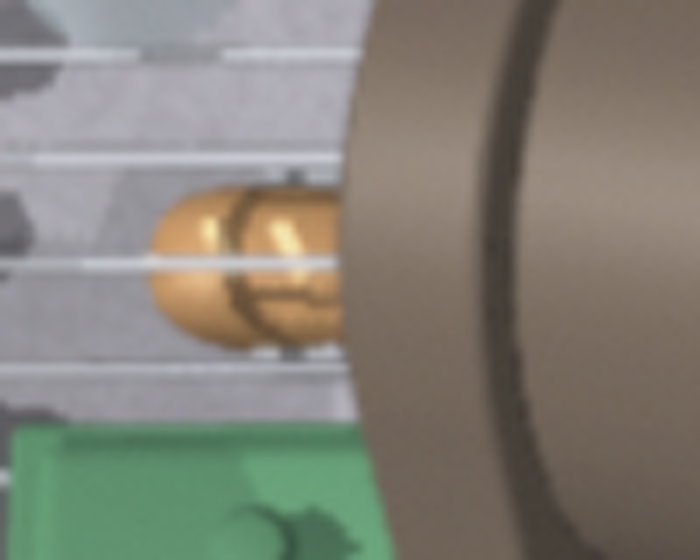

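View pics/sc11.png

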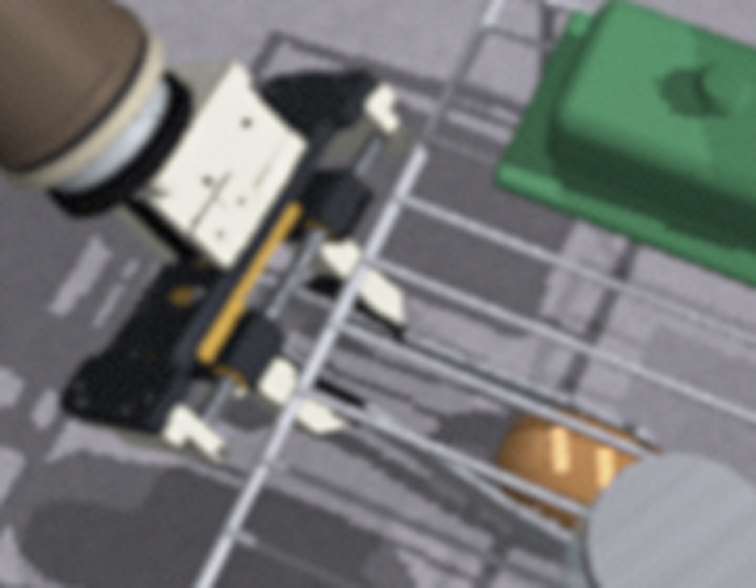

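```bash
python3 -m creep '[{"translation":[0,0,0],"rotation":[0,0,0],"gripper":0.6},{"translation":[0,0,0],"rotation":[0,0,0],"gripper":0.65},{"translation":[0,0,0],"rotation":[0,0,0],"gripper":0.7},{"translation":[0,0,0],"rotation":[0,0,0],"gripper":0.7},{"translation":[-2,2,0],"rotation":[0,0,0],"gripper":0.7},{"translation":[-5,5,0],"rotation":[0,0,0],"gripper":0.7},{"translation":[-5,5,0],"rotation":[0,0,0],"gripper":0.7},{"translation":[0,0,0],"rotation":[0,0,0],"gripper":0.7}]'
python3 -c "
from h import *
need([.577,.065,.033],87.5,43)
snap('top','top12',(200,150,300,230),7)
snap('scene','sc12',(220,210,400,350),4.2)"
```

```text
clock: 10.3
eef_pos: [0.5779, 0.0765, 0.0357]
tcp_rot: [0.667, 0.264, 0.656, 0.235]
wrist_force: [0.3, 0.3, -2.0]
finger_gap: 0.0445
tcp target [0.578 0.078 0.019] now [0.578 0.077 0.036] hold now [0.577 0.064 0.05 ]
rotvec tool [-0.     0.001  0.028]
delta mm in tool axes now [13.155 -9.916 -0.381] in target axes [ 12.874 -10.279  -0.372]
q [-0.172  0.814  0.554  1.913 -1.226  1.231  1.128] gap 0.044548740576803574 F [ 0.315  0.256 -1.951] t 10.3
```

View pics/sc12.png

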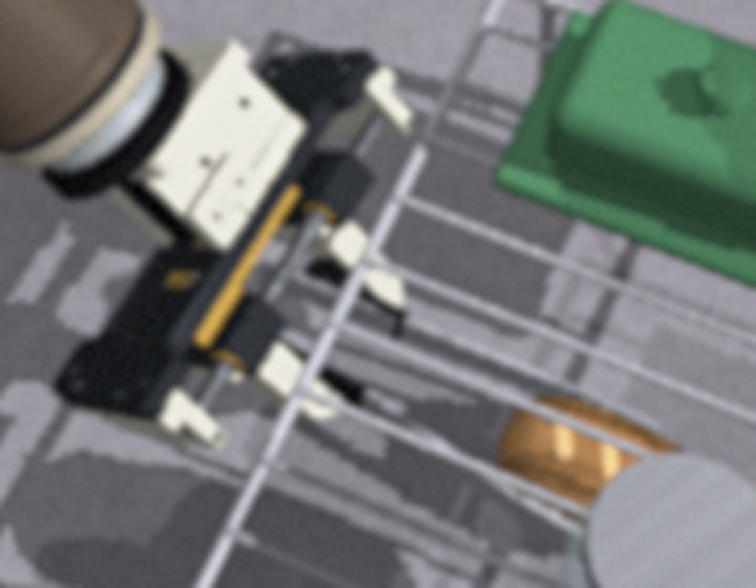

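View pics/top12.png

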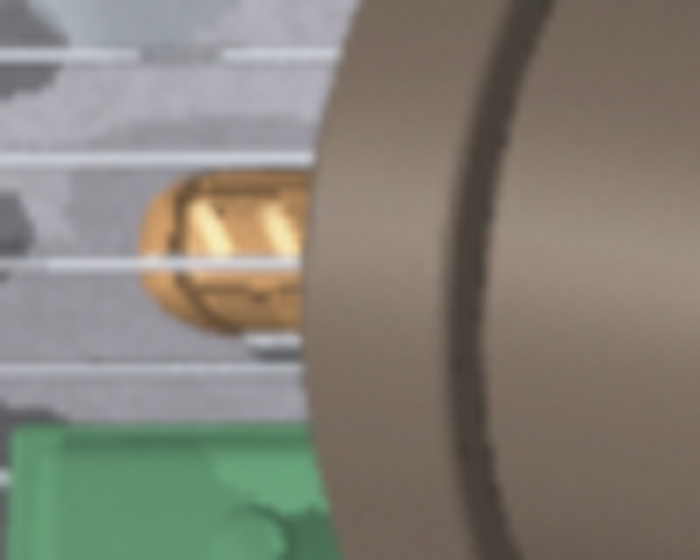

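Both jaws lifted the roll, but the top view shows its seam moved from x=235 to x=180 relative to its end. That means the nose is drooping, because the jaws hold it about 12 mm in front of its centre. I'll set it back down and regrip deeper.

```bash
python3 -m creep '[{"translation":[4,-4,0],"rotation":[0,0,0],"gripper":0.7},{"translation":[4,-4,0],"rotation":[0,0,0],"gripper":0.7},{"translation":[4.5,-4,0],"rotation":[0,0,0],"gripper":0.7},{"translation":[0,0,0],"rotation":[0,0,0],"gripper":0.7}]'
python3 -c "
from h import *
need([.577,.076,.032],87.5,43)
snap('top','top13',(200,150,300,230),7)"
```

```text
clock: 10.73
eef_pos: [0.5778, 0.0758, 0.016]
tcp_rot: [0.667, 0.264, 0.655, 0.235]
wrist_force: [0.3, -0.3, 1.9]
finger_gap: 0.0448
tcp target [0.578 0.089 0.018] now [0.578 0.076 0.016] hold now [0.577 0.063 0.03 ]
rotvec tool [0.    0.001 0.028]
delta mm in tool axes now [ 6.866 11.248 -0.827] in target axes [ 7.179 11.051 -0.822]
q [-0.156  0.844  0.532  1.915 -1.246  1.212  1.158] gap 0.04475447156899955 F [ 0.298 -0.261  1.867] t 10.7333
```

View pics/top13.png

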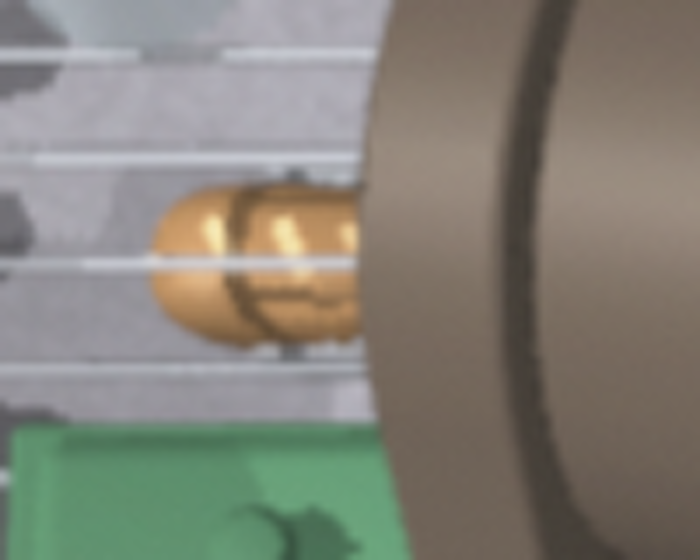

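```bash
python3 -m creep '[{"translation":[0,0,0],"rotation":[0,0,0],"gripper":0.5},{"translation":[0,0,0],"rotation":[0,0,0],"gripper":0.49},{"translation":[0,0,0],"rotation":[0,0,0],"gripper":0.49},{"translation":[4,5.5,-0.4],"rotation":[-0.002,0.002,0],"gripper":0.49},{"translation":[4,5.5,-0.4],"rotation":[-0.002,0.002,0],"gripper":0.49},{"translation":[0,0,0],"rotation":[0,0,0],"gripper":0.49}]'
python3 -c "
from h import *
need([.577,.076,.032],87.5,43)
snap('top','top14',(200,150,300,230),7)
snap('scene','sc14',(220,210,400,350),4.2)"
```

```text
clock: 11.28
eef_pos: [0.5774, 0.0905, 0.0171]
tcp_rot: [0.666, 0.263, 0.657, 0.237]
wrist_force: [-0.1, -0.1, -1.1]
finger_gap: 0.0468
tcp target [0.578 0.089 0.018] now [0.577 0.09  0.017] hold now [0.577 0.078 0.031]
rotvec tool [ 0.003 -0.004  0.028]
delta mm in tool axes now [-1.915 -0.502  0.198] in target axes [-1.928 -0.448  0.207]
q [-0.175  0.837  0.522  1.921 -1.253  1.199  1.146] gap 0.04684158951332148 F [-0.067 -0.12  -1.076] t 11.2833
```

View pics/top14.png

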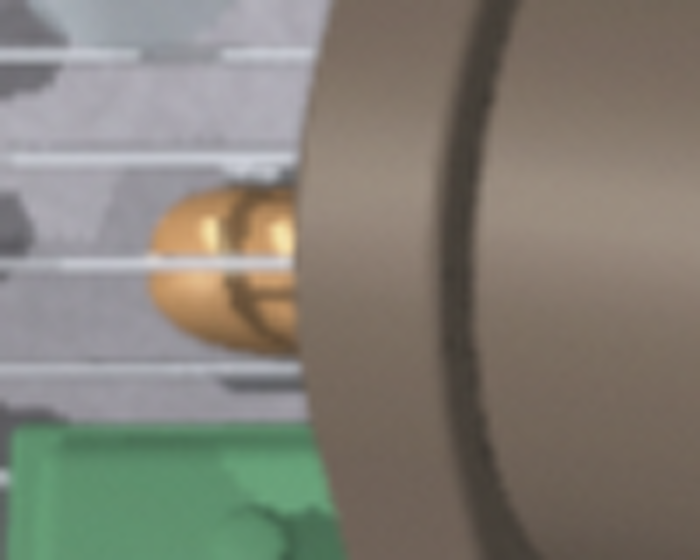

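View pics/sc14.png

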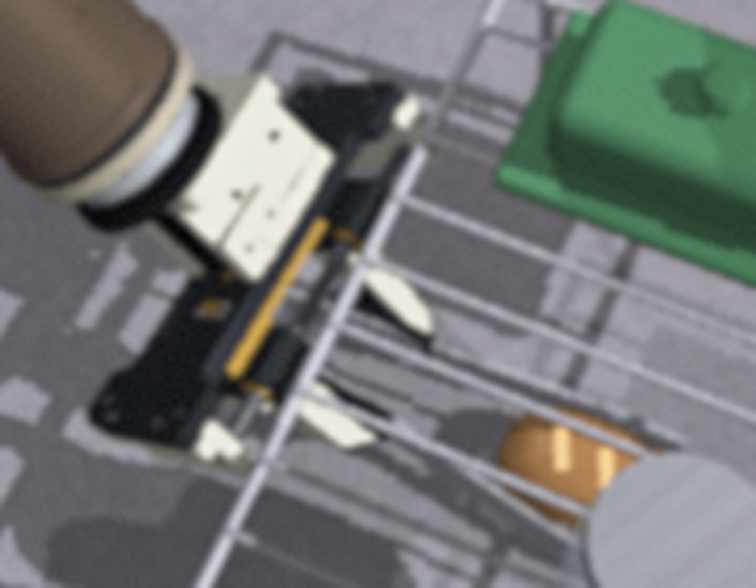

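```bash
python3 -m creep '[{"translation":[0,0,0],"rotation":[0,0,0],"gripper":0.5},{"translation":[0,0,0],"rotation":[0,0,0],"gripper":0.52},{"translation":[0,0,0],"rotation":[0,0,0],"gripper":0.54},{"translation":[0,0,0],"rotation":[0,0,0],"gripper":0.56},{"translation":[0,0,0],"rotation":[0,0,0],"gripper":0.6},{"translation":[0,0,0],"rotation":[0,0,0],"gripper":0.65},{"translation":[0,0,0],"rotation":[0,0,0],"gripper":0.7},{"translation":[0,0,0],"rotation":[0,0,0],"gripper":0.7}]'
python3 -m creep '[{"translation":[-2,2,0],"rotation":[0,0,0],"gripper":0.7},{"translation":[-5,5,0],"rotation":[0,0,0],"gripper":0.7},{"translation":[-5,5,0],"rotation":[0,0,0],"gripper":0.7},{"translation":[0,0,0],"rotation":[0,0,0],"gripper":0.7}]'
python3 -c "
from h import *
need([.577,.076,.032],87.5,43)
snap('top','top15',(200,150,300,230),7)
snap('scene','sc15',(220,210,400,350),4.2)"
```

```text
clock: 12.05
eef_pos: [0.5773, 0.089, 0.0171]
tcp_rot: [0.666, 0.263, 0.657, 0.237]
wrist_force: [1.0, 0.2, -0.6]
finger_gap: 0.0456
clock: 12.38
eef_pos: [0.5767, 0.0811, 0.0284]
tcp_rot: [0.669, 0.257, 0.659, 0.228]
wrist_force: [0.8, 0.1, -0.7]
finger_gap: 0.0455
tcp target [0.578 0.089 0.018] now [0.577 0.081 0.028] hold now [0.576 0.069 0.043]
rotvec tool [-0.    -0.001  0.049]
delta mm in tool axes now [12.763 -0.657  0.551] in target axes [12.715 -1.287  0.532]
q [-0.184  0.812  0.544  1.921 -1.225  1.198  1.119] gap 0.04548181715790192 F [ 0.759  0.061 -0.744] t 12.3833
```

View pics/top15.png

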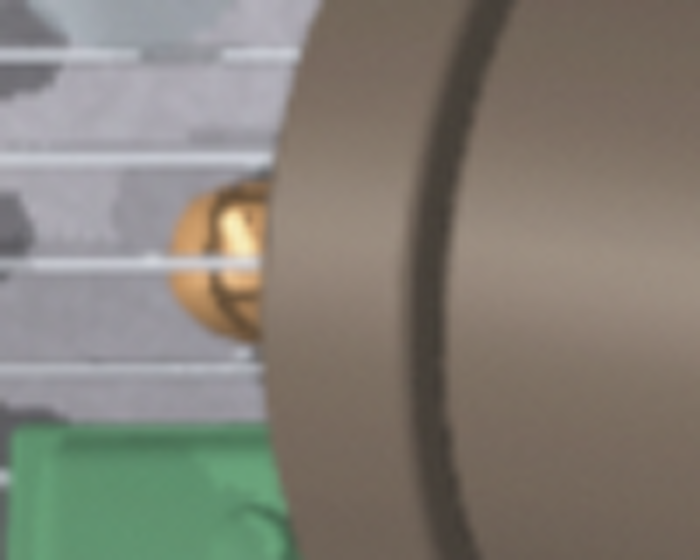

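View pics/sc15.png

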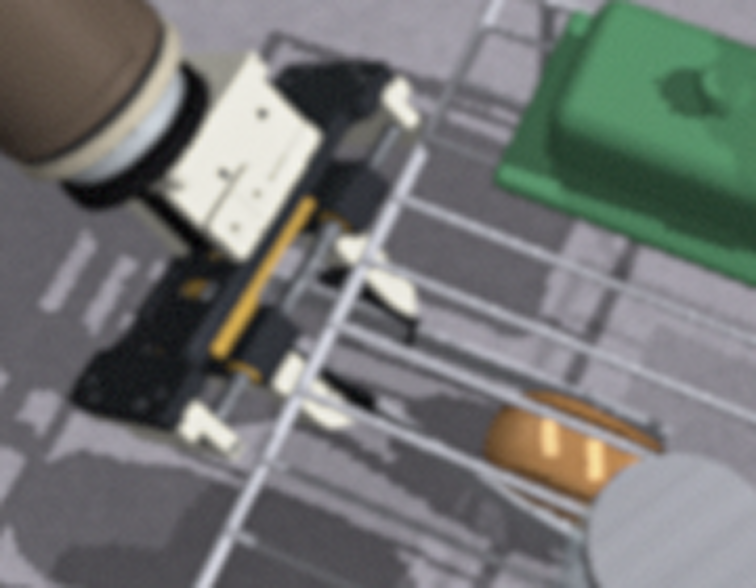

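```bash
python3 -c "
from h import *
for s,src in((('sc14z'),'sc14'),('sc15z','sc15'),('sc12z','sc12')): crop('scene',s,(310,270,400,340),8,src)
for X in(.544,.549):
  for uv in((383.1,315.5),(377.1,311.9)):
    o,D=ray('scene',[uv]);d=D[0];print(X,uv,o+d*(X-o[0])/d[0])
"
```

```text
0.544 (383.1, 315.5) [0.544      0.22621013 0.02080674]
0.544 (377.1, 311.9) [0.544      0.21318078 0.02541938]
0.549 (383.1, 315.5) [0.549      0.22633273 0.0338112 ]
0.549 (377.1, 311.9) [0.549      0.21350873 0.03835114]
```

View pics/sc15z.png

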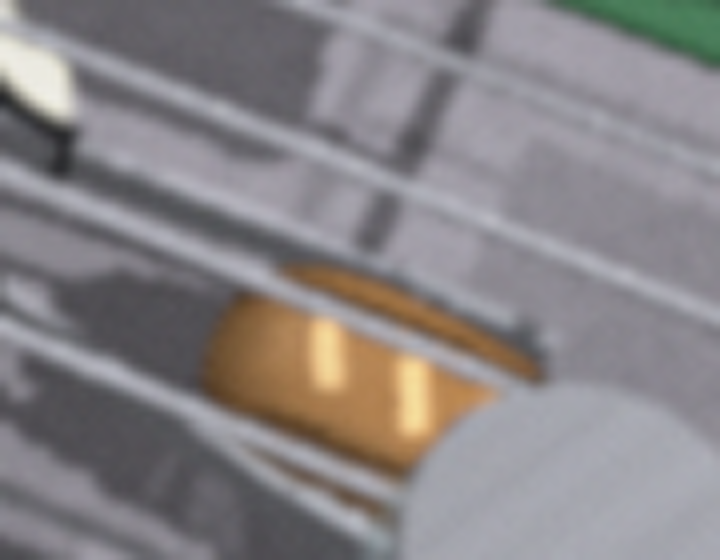

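View pics/sc14z.png

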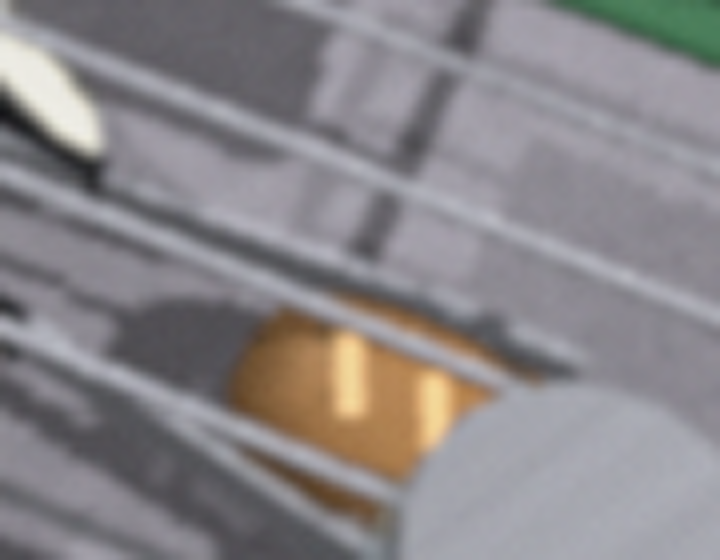

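View pics/sc12z.png

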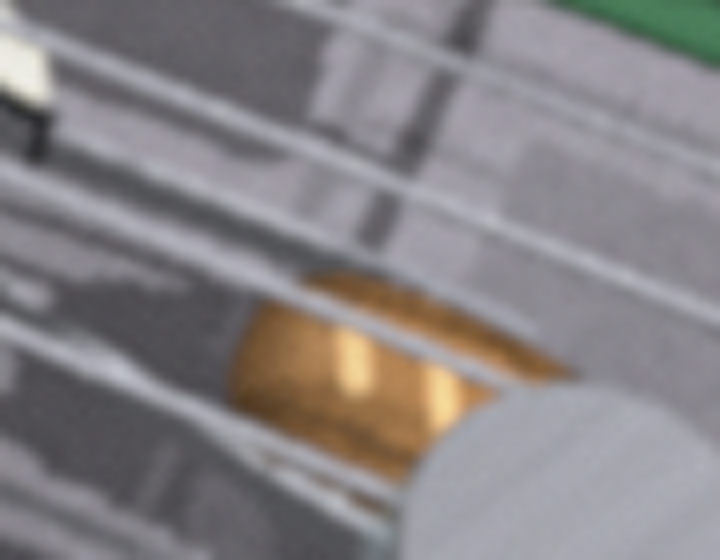

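```bash
python3 -c "
from h import *
def at(uv,y):
    o,D=ray('scene',[uv]);d=D[0];return (o+d*(y-o[1])/d[1]).round(4)
# intersect with plane y=const (cross-section) : gives x,z on ray
print('15 grip',at((319.4,286.5),.069+.026),'tip',at((378,311.9),.069+.146))
print('12 grip',at((316,284),.064+.026),'tip',at((377.5,310.6),.064+.146))
print('14 grip',at((322.5,290.5),.078+.026),'tip',at((383.1,315.2),.078+.146))
"
```

```text
15 grip [0.5536 0.095  0.0496] tip [0.5475 0.215  0.0364]
12 grip [0.5583 0.09   0.0665] tip [ 0.4972  0.21   -0.0874]
14 grip [0.5588 0.104  0.0505] tip [ 0.4644  0.224  -0.1843]
```

```bash
python3 -m creep '[{"translation":[-2,2,0],"rotation":[0,0,0.05],"gripper":0.7},{"translation":[-2,3,0],"rotation":[0,0,0.05],"gripper":0.7},{"translation":[-2,3,0],"rotation":[0,0,0.05],"gripper":0.7},{"translation":[0,0,0],"rotation":[0,0,0],"gripper":0.7}]'
python3 -c "
from h import *
need([.577,.076,.050],87.5,48)
snap('top','top16',(200,150,300,230),7)
snap('scene','sc16',(310,270,400,340),8)"
```

```text
clock: 12.82
eef_pos: [0.5773, 0.086, 0.0415]
tcp_rot: [0.649, 0.308, 0.636, 0.283]
wrist_force: [-0.6, -0.6, -1.6]
finger_gap: 0.0458
tcp target [0.578 0.09  0.037] now [0.577 0.086 0.041] hold now [0.577 0.072 0.054]
rotvec tool [ 0.003 -0.002 -0.024]
delta mm in tool axes now [ 5.642 -0.503  0.175] in target axes [ 5.653 -0.367  0.163]
q [-0.07   0.853  0.467  1.893 -1.255  1.313  1.186] gap 0.04577164245618651 F [-0.643 -0.631 -1.616] t 12.8167
```

View pics/sc16.png

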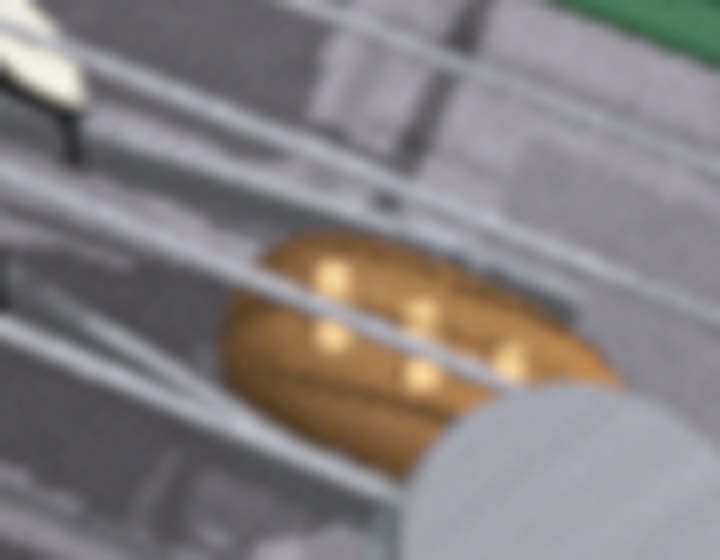

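View pics/top16.png

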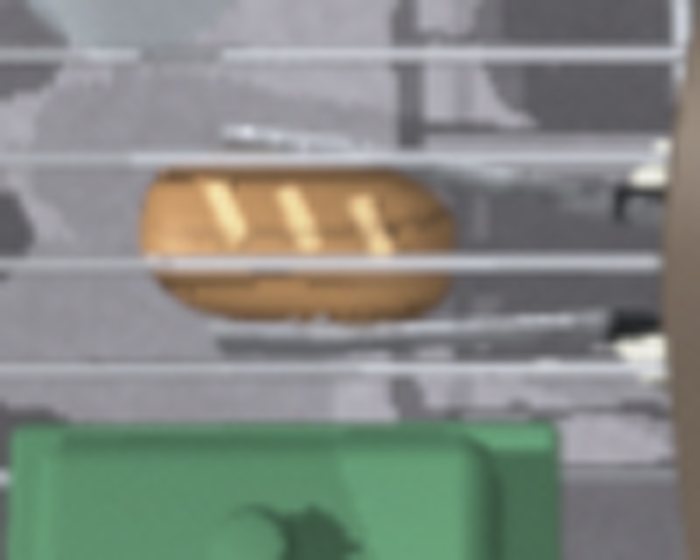

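```bash
python3 -c "
from h import *
crop('top','top16b',(215,158,300,212),9,'top16')
"
```

```text
(no output)
```

View pics/top16b.png

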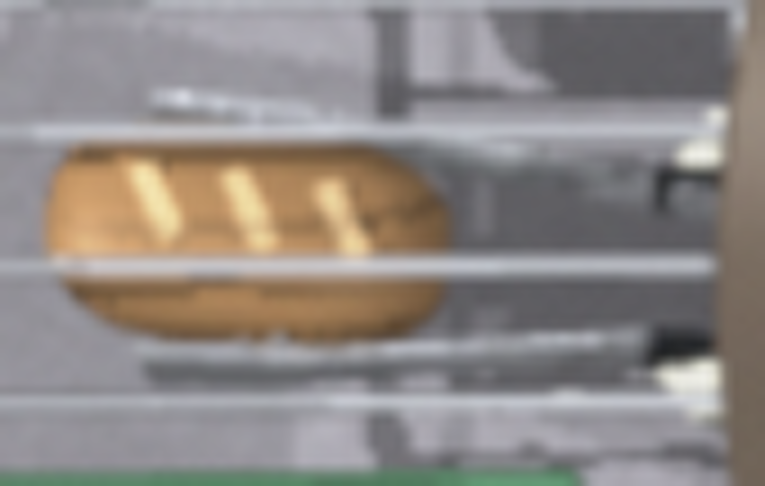

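```bash
python3 -m creep '[{"translation":[-6,-5,0],"rotation":[0,0,0],"gripper":0.7},{"translation":[-9,-8,0],"rotation":[0,0,0],"gripper":0.7},{"translation":[-9,-8,0],"rotation":[0,0,0],"gripper":0.7},{"translation":[-9,-8,0],"rotation":[0,0,0],"gripper":0.7},{"translation":[0,0,0],"rotation":[0,0,0],"gripper":0.7}]'
python3 -c "
from h import *
need([.577,-.1,.055],87.5,48)
snap('top','top17',(215,150,315,220),8)
snap('scene','sc17',(250,220,400,340),5)"
```

```text
clock: 13.33
eef_pos: [0.5759, 0.0412, 0.0426]
tcp_rot: [0.649, 0.304, 0.637, 0.283]
wrist_force: [-0.8, -0.6, -2.3]
finger_gap: 0.0456
tcp target [ 0.578 -0.086  0.042] now [0.576 0.041 0.043] hold now [0.575 0.027 0.055]
rotvec tool [ 0.009 -0.005 -0.018]
delta mm in tool axes now [-95.847 -83.432   5.97 ] in target axes [-94.281 -85.099   7.251]
q [-0.011  0.867  0.491  1.854 -1.203  1.357  1.203] gap 0.04564258273123032 F [-0.821 -0.58  -2.289] t 13.3333
```

View pics/top17.png

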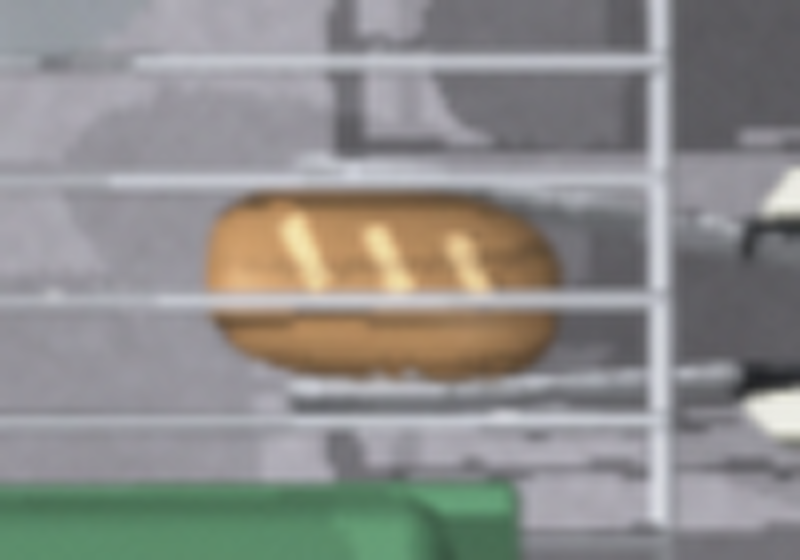

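View pics/sc17.png

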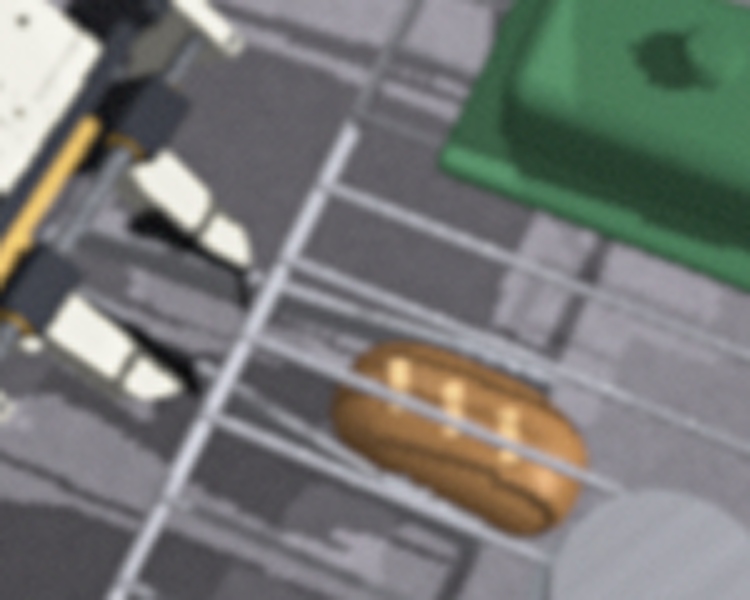

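```bash
python3 -m creep '[{"translation":[-9,-8,0.5],"rotation":[0,0,0],"gripper":0.7},{"translation":[-12,-10.5,0.5],"rotation":[0,0,0],"gripper":0.7},{"translation":[-14,-12.5,0.5],"rotation":[0,0,0],"gripper":0.7},{"translation":[-14,-12.5,0.5],"rotation":[0,0,0],"gripper":0.7},{"translation":[-14,-12.5,0.5],"rotation":[0,0,0],"gripper":0.7},{"translation":[-14,-12.5,0.5],"rotation":[0,0,0],"gripper":0.7},{"translation":[-12,-11,0.5],"rotation":[0,0,0],"gripper":0.7},{"translation":[-8,-7,0],"rotation":[0,0,0],"gripper":0.7}]'
python3 -m creep '[{"translation":[0,0,0],"rotation":[0,0,0],"gripper":0.7},{"translation":[0,0,0],"rotation":[0,0,0],"gripper":0.7},{"translation":[0,0,0],"rotation":[0,0,0],"gripper":0.7}]'
python3 -c "
from h import *
need([.577,-.12,.055],87.5,48)
snap('top','top18',(270,140,400,240),6)
snap('scene','sc18',(170,180,330,310),5)"
```

```text
clock: 14.1
eef_pos: [0.574, -0.0926, 0.0404]
tcp_rot: [0.647, 0.303, 0.638, 0.287]
wrist_force: [0.1, 0.3, -1.7]
finger_gap: 0.0453
clock: 14.35
eef_pos: [0.5735, -0.097, 0.0397]
tcp_rot: [0.647, 0.304, 0.638, 0.285]
wrist_force: [0.2, 0.1, -1.0]
finger_gap: 0.0458
tcp target [ 0.578 -0.106  0.042] now [ 0.573 -0.097  0.04 ] hold now [ 0.573 -0.111  0.052]
rotvec tool [ 0.01  -0.01  -0.021]
delta mm in tool axes now [-8.536 -3.769  4.408] in target axes [-8.411 -3.907  4.526]
q [ 0.181  0.948  0.541  1.677 -1.082  1.508  1.235] gap 0.04577210454727193 F [ 0.155  0.132 -0.965] t 14.35
```

View pics/top18.png

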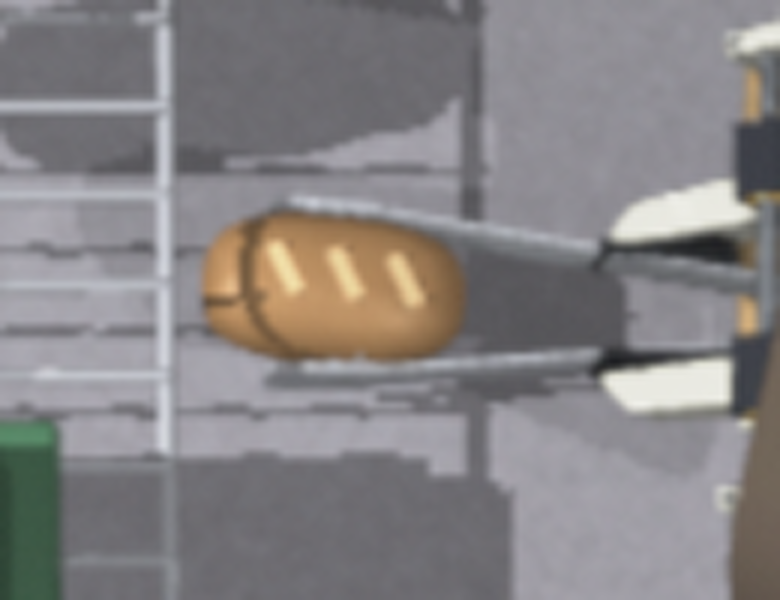

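View pics/sc18.png

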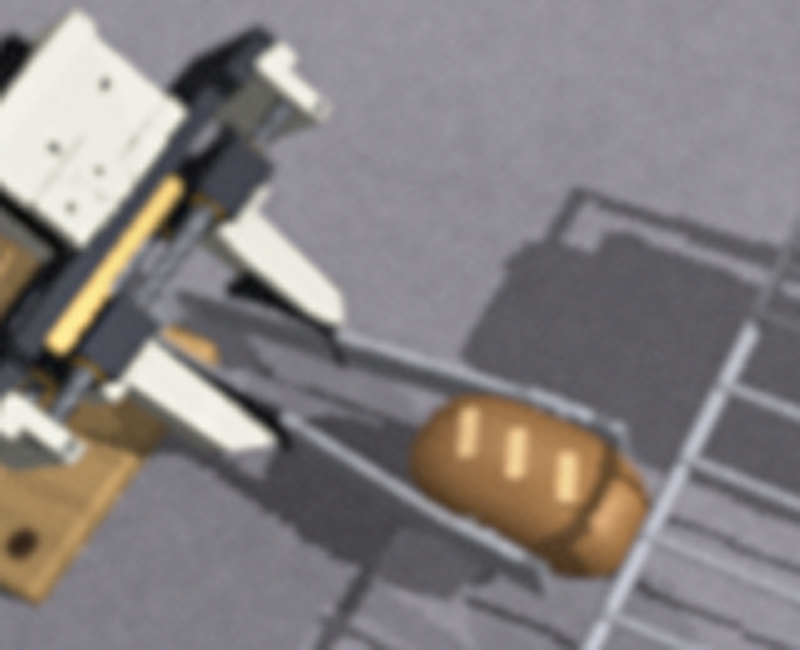

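```bash
python3 -c "
from h import *
s=lambda u:(u[0]/5+170,u[1]/5+180)
t=lambda u:(u[0]/6+270,u[1]/6+140)
for n,a,b in (('tipN',(625,428),(268,375)),('tipF',(542,568),(290,198)),('gripN',(338,345),(597,362)),('gripF',(285,425),(603,243)),('sc1',(467,432),(405,280)),('sc2',(515,453),(345,272)),('sc3',(567,477),(285,268))): print(n,tri(s(a),t(b)).round(4))
print(plane('top',[t((335,285))],.05))
"
```

```text
tipN [0.5404 0.0354 0.0635]
tipF [0.6064 0.031  0.0641]
gripN [ 0.5516 -0.088   0.0494]
gripF [ 0.5944 -0.0876  0.0569]
sc1 [ 0.5735 -0.0139  0.0775]
sc2 [0.5748 0.008  0.0817]
sc3 [0.5755 0.03   0.0825]
[[0.57904615 0.00965036 0.05      ]]
```

```bash
python3 -m creep '[{"translation":[-6,7,0],"rotation":[0,0,0],"gripper":0.7},{"translation":[-8,8,1],"rotation":[0,0,0],"gripper":0.7},{"translation":[-10,-4,4],"rotation":[0,0,0],"gripper":0.7},{"translation":[-14,-12,5],"rotation":[0,0,0],"gripper":0.7},{"translation":[-14,-12,5],"rotation":[0,0,0],"gripper":0.7},{"translation":[-14,-12,5],"rotation":[0,0,0],"gripper":0.7},{"translation":[0,0,0],"rotation":[0,0,0],"gripper":0.7}]'
python3 -c "
from h import *
need([.615,-.356,.075],87.5,48)"
```

```text
clock: 15.03
eef_pos: [0.5945, -0.1615, 0.0712]
tcp_rot: [0.647, 0.301, 0.638, 0.289]
wrist_force: [-0.5, -1.0, -0.9]
finger_gap: 0.0456
tcp target [ 0.616 -0.342  0.062] now [ 0.594 -0.161  0.071] hold now [ 0.594 -0.176  0.083]
rotvec tool [ 0.018 -0.015 -0.024]
delta mm in tool axes now [-130.876 -124.043   24.766] in target axes [-127.476 -126.636   29.014]
q [ 0.257  0.97   0.564  1.507 -1.035  1.628  1.173] gap 0.04564740311552697 F [-0.548 -0.99  -0.931] t 15.0333
```

```bash
python3 -m creep '[{"translation":[-14,-14,3],"rotation":[0,0,0],"gripper":0.7},{"translation":[-18,-17,3.5],"rotation":[0,0,0],"gripper":0.7},{"translation":[-18,-17,3.5],"rotation":[0,0,0],"gripper":0.7},{"translation":[-18,-17,3.5],"rotation":[0,0,0],"gripper":0.7},{"translation":[-18,-17,3.5],"rotation":[0,0,0],"gripper":0.7},{"translation":[-14,-14,3],"rotation":[0,0,0],"gripper":0.7},{"translation":[-8,-8,1],"rotation":[0,0,0],"gripper":0.7},{"translation":[0,0,0],"rotation":[0,0,0],"gripper":0.7}]'
python3 -c "
from h import *
need([.615,-.356,.075],87.5,48)
snap('top','top19',(360,110,530,290),4)
snap('scene','sc19',(60,140,260,310),4)"
```

```text
clock: 15.7
eef_pos: [0.615, -0.3174, 0.068]
tcp_rot: [0.647, 0.298, 0.639, 0.291]
wrist_force: [-0.3, 0.3, -1.8]
finger_gap: 0.0455
tcp target [ 0.616 -0.342  0.062] now [ 0.615 -0.317  0.068] hold now [ 0.615 -0.332  0.08 ]
rotvec tool [ 0.025 -0.018 -0.022]
delta mm in tool axes now [-14.992 -20.318   0.921] in target axes [-14.51  -20.616   1.692]
q [ 0.469  1.136  0.578  1.093 -1.012  1.832  1.098] gap 0.04546676760637581 F [-0.283  0.289 -1.785] t 15.7
```

View pics/top19.png

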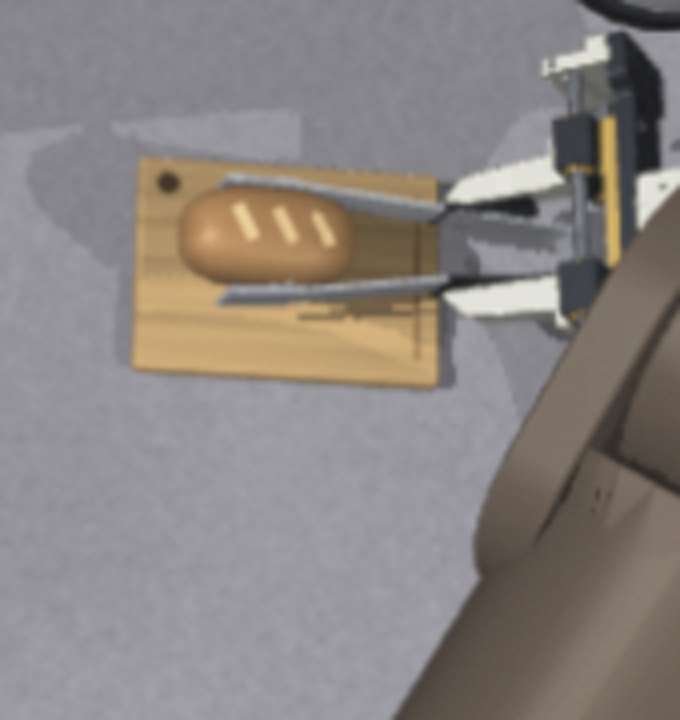

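View pics/sc19.png

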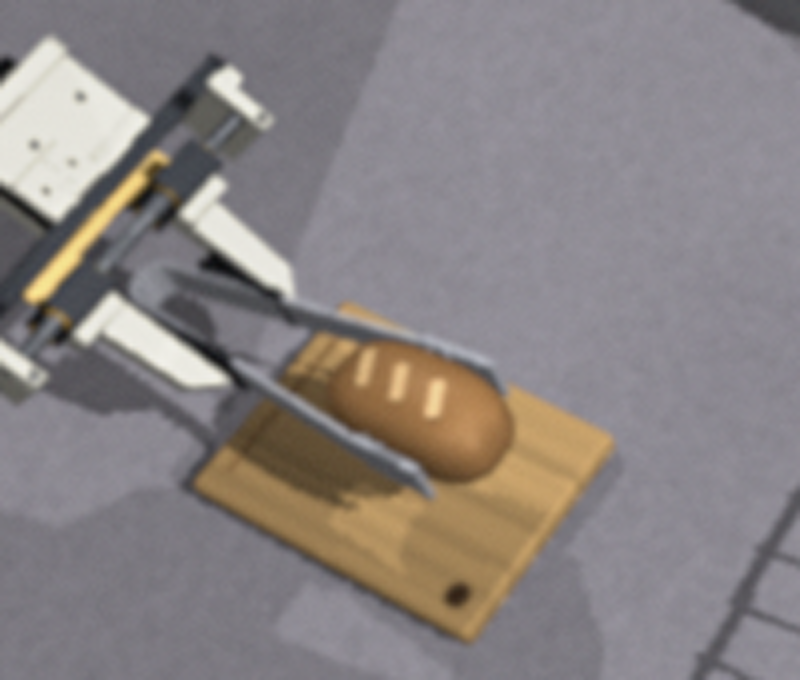

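```bash
python3 -c "
from h import *
s=lambda u:(u[0]/4+60,u[1]/4+140)
t=lambda u:(u[0]/4+360,u[1]/4+110)
for n,a,b in (('tipN',(495,362),(222,298)),('tipF',(425,470),(226,176)),('gripN',(292,300),(445,282)),('gripF',(232,362),(440,208)),('sc1',(366,367),(324,230)),('sc2',(399,382),(286,225)),('sc3',(436,398),(245,221))): print(n,tri(s(a),t(b)).round(4))
print(plane('top',[t((265,235))],.085))
"
```

```text
tipN [ 0.5787 -0.1837  0.0932]
tipF [ 0.6444 -0.1829  0.0965]
gripN [ 0.5911 -0.3061  0.0848]
gripF [ 0.6338 -0.3064  0.0876]
sc1 [ 0.6131 -0.2347  0.1047]
sc2 [ 0.6142 -0.2131  0.1084]
sc3 [ 0.6148 -0.1902  0.1117]
[[ 0.61656378 -0.20890599  0.085     ]]
```

```bash
python3 -m creep '[{"translation":[2,-14,0],"rotation":[0,0,-0.025],"gripper":0.7},{"translation":[4,-10,0],"rotation":[0,0,-0.025],"gripper":0.7},{"translation":[6,-6,0],"rotation":[0,0,-0.025],"gripper":0.7},{"translation":[0,0,0],"rotation":[0,0,0],"gripper":0.7}]'
python3 -c "
from h import *
need([.615,-.345,.042],86,45)
snap('top','top20',(360,110,530,290),4)
snap('scene','sc20',(60,140,260,310),4)"
```

```text
clock: 16.13
eef_pos: [0.617, -0.3233, 0.0363]
tcp_rot: [0.658, 0.271, 0.65, 0.268]
wrist_force: [1.0, 1.4, -0.8]
finger_gap: 0.0452
tcp target [ 0.616 -0.332  0.029] now [ 0.617 -0.323  0.036] hold now [ 0.617 -0.337  0.05 ]
rotvec tool [ 0.05  -0.037  0.004]
delta mm in tool axes now [ -0.555 -11.293  -1.095] in target axes [ -0.631 -11.33   -0.507]
q [ 0.439  1.141  0.599  1.127 -0.997  1.747  1.13 ] gap 0.045167054842475914 F [ 0.956  1.393 -0.753] t 16.1333
```

View pics/top20.png

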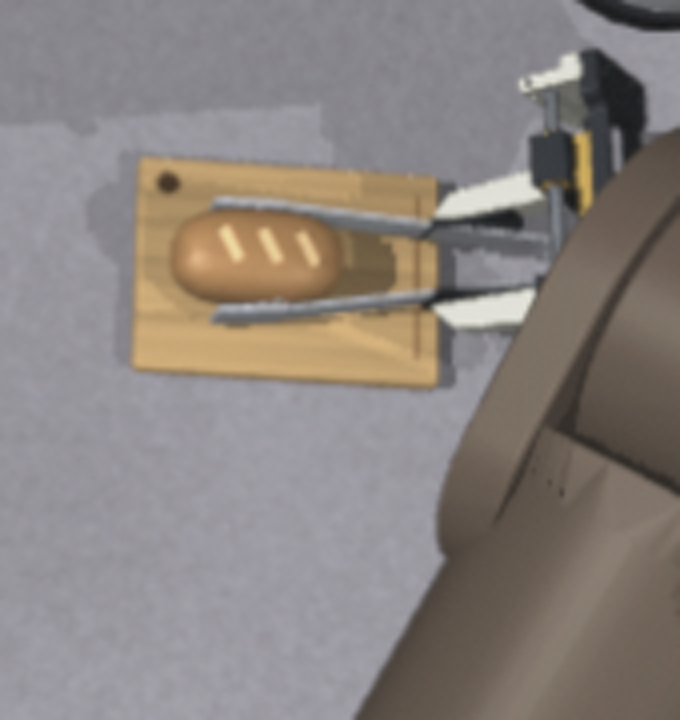

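View pics/sc20.png

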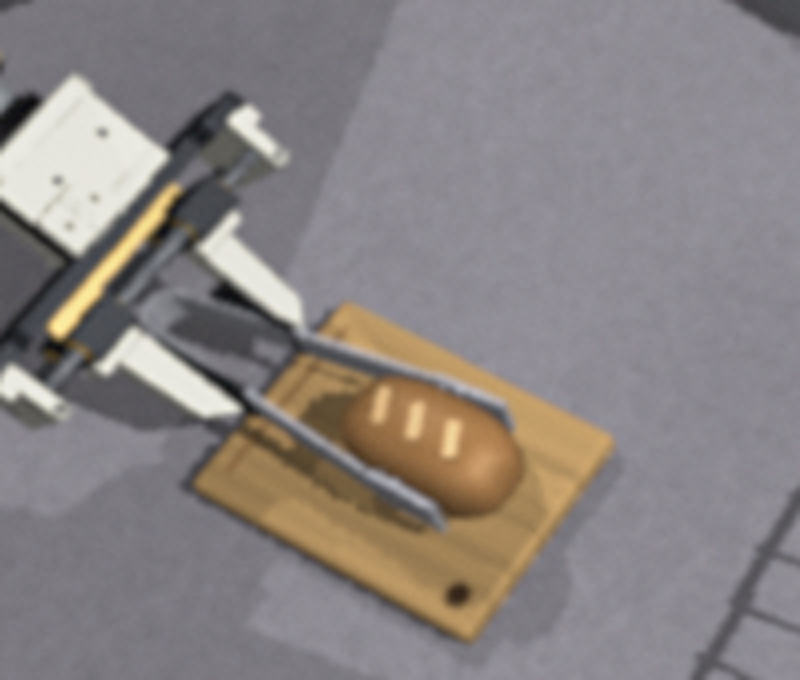

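```bash
python3 -c "
from h import *
s=lambda u:(u[0]/4+60,u[1]/4+140)
t=lambda u:(u[0]/4+360,u[1]/4+110)
for n,a,b in (('tipN',(510,402),(214,316)),('tipF',(437,506),(214,202)),('gripN',(302,332),(432,292)),('gripF',(245,392),(430,226)),('sc1',(382,405),(307,249)),('sc2',(415,420),(270,246)),('sc3',(452,438),(230,244))): print(n,tri(s(a),t(b)).round(4))
print(plane('top',[t((257,256))],.05))
"
```

```text
tipN [ 0.5797 -0.1881  0.0515]
tipF [ 0.6452 -0.1879  0.0538]
gripN [ 0.5942 -0.3097  0.0554]
gripF [ 0.6348 -0.313   0.0537]
sc1 [ 0.6148 -0.2371  0.0674]
sc2 [ 0.6153 -0.2157  0.0698]
sc3 [ 0.6157 -0.1931  0.0702]
[[ 0.6156436  -0.21356233  0.05      ]]
```

```bash
python3 -m creep '[{"translation":[-3,-7,0],"rotation":[0,0,0],"gripper":0.7},{"translation":[-1,-5,0],"rotation":[0,0,0],"gripper":0.7},{"translation":[0,0,0],"rotation":[0,0,0],"gripper":0.7},{"translation":[0,0,0],"rotation":[0,0,0],"gripper":0.7}]'
python3 -c "
from h import *
need([.615,-.345,.040],86,45)
snap('top','top21',(360,110,530,290),4)
snap('scene','sc21',(60,140,260,310),4)"
```

```text
clock: 16.57
eef_pos: [0.6172, -0.3357, 0.0321]
tcp_rot: [0.658, 0.271, 0.649, 0.269]
wrist_force: [0.7, 0.8, -1.4]
finger_gap: 0.0458
tcp target [ 0.616 -0.332  0.027] now [ 0.617 -0.336  0.032] hold now [ 0.617 -0.349  0.045]
rotvec tool [ 0.051 -0.037  0.002]
delta mm in tool axes now [ 6.607 -0.943 -1.39 ] in target axes [ 6.55  -1.03  -1.583]
q [ 0.459  1.161  0.599  1.09  -0.999  1.761  1.126] gap 0.04578028956946951 F [ 0.713  0.819 -1.432] t 16.5667
```

View pics/top21.png

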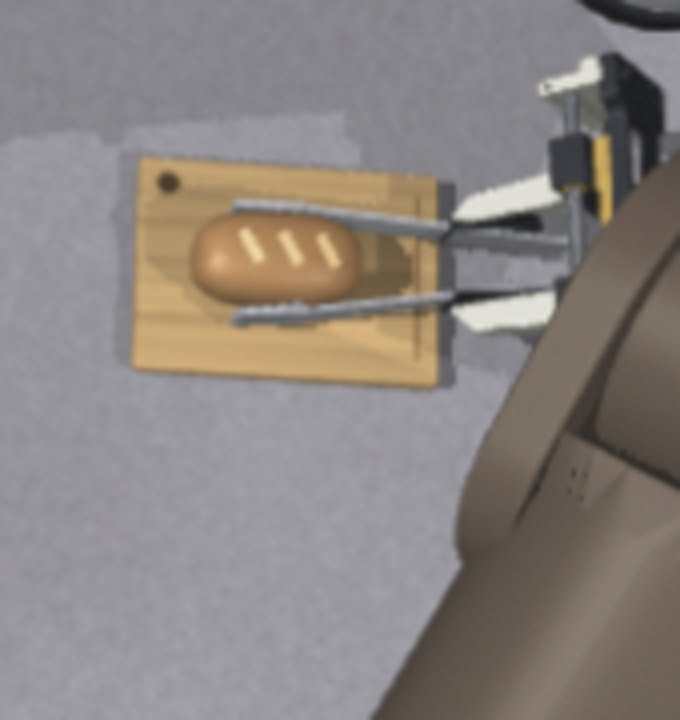

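View pics/sc21.png

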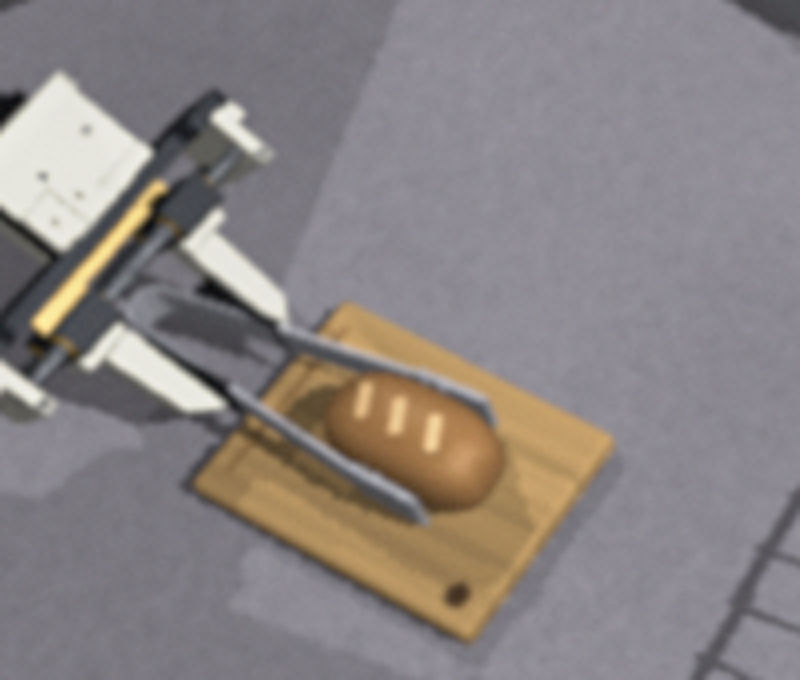

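```bash
for i in 1; do python3 -m creep '[{"translation":[1.5,-1.5,0],"rotation":[0,0,0],"gripper":0.7},{"translation":[1.5,-1.5,0],"rotation":[0,0,0],"gripper":0.7},{"translation":[0,0,0],"rotation":[0,0,0],"gripper":0.7}]'; done
python3 -m creep '[{"translation":[1.5,-1.5,0],"rotation":[0,0,0],"gripper":0.7},{"translation":[0,0,0],"rotation":[0,0,0],"gripper":0.7},{"translation":[0,0,0],"rotation":[0,0,0],"gripper":0.7}]'
```

```text
clock: 16.92
eef_pos: [0.6173, -0.3357, 0.0282]
tcp_rot: [0.658, 0.271, 0.649, 0.269]
wrist_force: [0.5, -0.3, 1.2]
finger_gap: 0.0453
clock: 17.17
eef_pos: [0.6176, -0.3353, 0.0268]
tcp_rot: [0.658, 0.271, 0.649, 0.269]
wrist_force: [-0.6, -0.9, 0.2]
finger_gap: 0.0452
```

```bash
python3 -m creep '[{"translation":[1,-1,0],"rotation":[0,0,0],"gripper":0.7},{"translation":[0,0,0],"rotation":[0,0,0],"gripper":0.7},{"translation":[0,0,0],"rotation":[0,0,0],"gripper":0.7}]'
python3 -c "
from h import *
snap('top','top22',(385,140,490,215),7)
snap('scene','sc22',(100,205,215,300),6)"
```

```text
clock: 17.42
eef_pos: [0.6177, -0.3352, 0.0259]
tcp_rot: [0.658, 0.271, 0.648, 0.27]
wrist_force: [0.2, -0.8, 2.2]
finger_gap: 0.0455
```

View pics/top22.png

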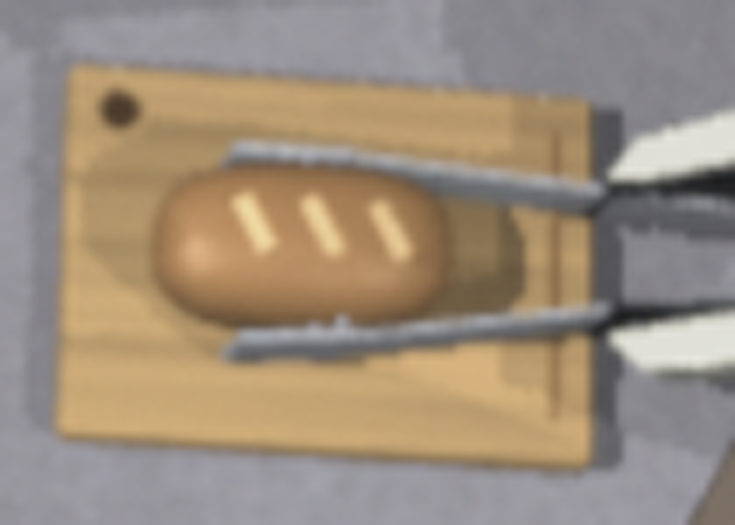

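View pics/sc22.png

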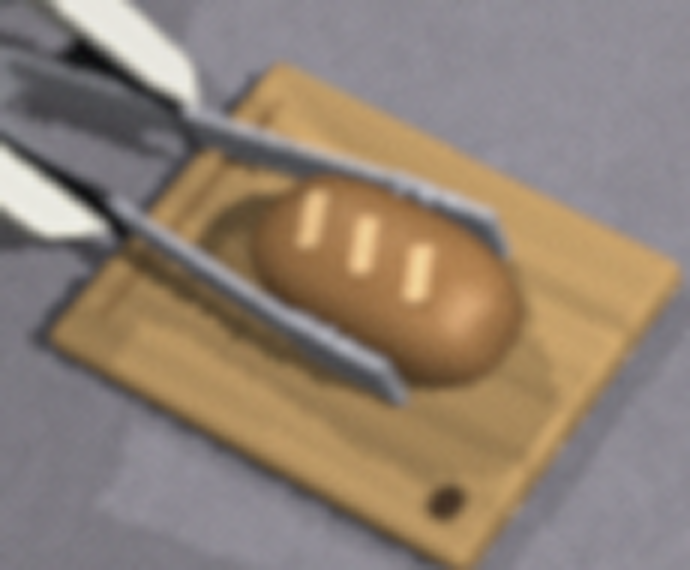

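```bash
python3 -m creep '[{"translation":[0,0,0],"rotation":[0,0,0],"gripper":0.55},{"translation":[0,0,0],"rotation":[0,0,0],"gripper":0.51},{"translation":[0,0,0],"rotation":[0,0,0],"gripper":0.5},{"translation":[0,0,0],"rotation":[0,0,0],"gripper":0.49},{"translation":[0,0,0],"rotation":[0,0,0],"gripper":0.487},{"translation":[0,0,0],"rotation":[0,0,0],"gripper":0.487}]'
python3 -c "
from h import *
snap('top','top23',(385,140,490,215),7)
snap('scene','sc23',(100,205,215,300),6)"
```

```text
clock: 18.02
eef_pos: [0.6177, -0.3354, 0.025]
tcp_rot: [0.658, 0.271, 0.649, 0.269]
wrist_force: [-0.3, 0.4, -0.9]
finger_gap: 0.0472
```

View pics/top23.png

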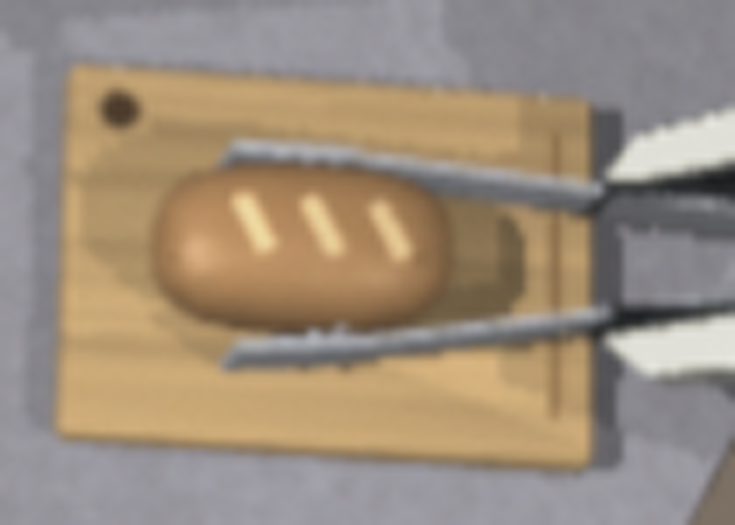

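View pics/sc23.png

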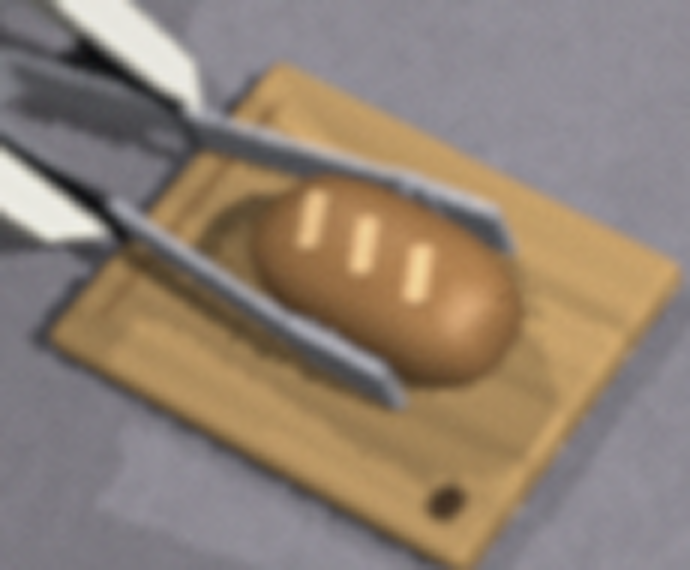

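```bash
python3 -m creep '[{"translation":[0,0,1.5],"rotation":[0,0,0],"gripper":0.482},{"translation":[0,0,1],"rotation":[0,0,0],"gripper":0.478},{"translation":[0,0,0],"rotation":[0,0,0],"gripper":0.478},{"translation":[-2,2,0],"rotation":[0,0,0],"gripper":0.478},{"translation":[-4,4,0],"rotation":[0,0,0],"gripper":0.478},{"translation":[0,0,0],"rotation":[0,0,0],"gripper":0.478}]'
python3 -c "
from h import *
need([.615,-.345,.1],86,45)
snap('top','top24',(385,140,490,215),7)
snap('scene','sc24',(100,205,215,300),6)"
```

```text
clock: 18.62
eef_pos: [0.6202, -0.3352, 0.0337]
tcp_rot: [0.658, 0.271, 0.649, 0.269]
wrist_force: [1.0, 0.3, -0.5]
finger_gap: 0.0479
tcp target [ 0.616 -0.332  0.087] now [ 0.62  -0.335  0.034] hold now [ 0.62  -0.348  0.047]
rotvec tool [ 0.051 -0.037  0.001]
delta mm in tool axes now [-35.123  39.893  -3.739] in target axes [-35.25   39.703  -4.489]
q [ 0.458  1.162  0.598  1.082 -1.001  1.765  1.12 ] gap 0.04786024293844502 F [ 0.952  0.319 -0.45 ] t 18.6167
```

View pics/top24.png

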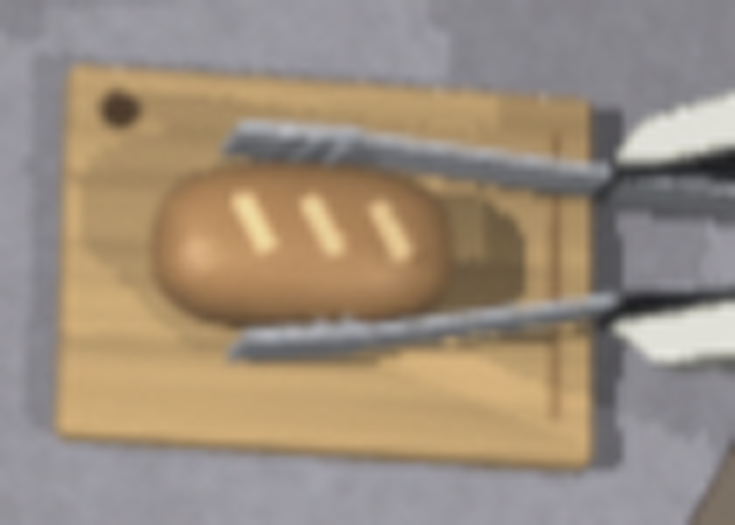

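View pics/sc24.png

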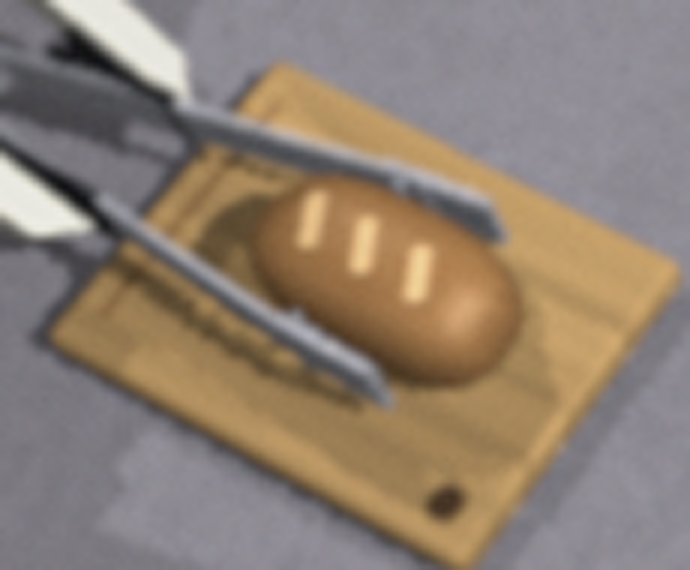

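```bash
python3 -m creep '[{"translation":[-6,6,0],"rotation":[0,0,0],"gripper":0.48},{"translation":[-8,8,0],"rotation":[0,0,0],"gripper":0.48},{"translation":[-9,9,0],"rotation":[0,0,0],"gripper":0.485},{"translation":[-9,9,0],"rotation":[0,0,0],"gripper":0.49},{"translation":[-9,9,0],"rotation":[0,0,0],"gripper":0.5},{"translation":[0,0,0],"rotation":[0,0,0],"gripper":0.5}]'
python3 -c "
from h import *
need([.45,-.29,.09],100,43)
snap('top','top25',(360,110,530,290),4)
snap('scene','sc25',(60,140,260,310),4)"
```

```text
clock: 19.22
eef_pos: [0.6193, -0.3352, 0.0978]
tcp_rot: [0.658, 0.271, 0.649, 0.269]
wrist_force: [-0.7, -1.1, 0.2]
finger_gap: 0.0458
tcp target [ 0.448 -0.277  0.076] now [ 0.619 -0.335  0.098] hold now [ 0.619 -0.348  0.111]
rotvec tool [-0.124  0.134 -0.033]
delta mm in tool axes now [  53.92    25.924 -172.197] in target axes [  74.915   48.681 -158.9  ]
q [ 0.455  1.092  0.613  1.068 -0.986  1.83   1.074] gap 0.04583963721494195 F [-0.666 -1.142  0.242] t 19.2167
```

View pics/top25.png

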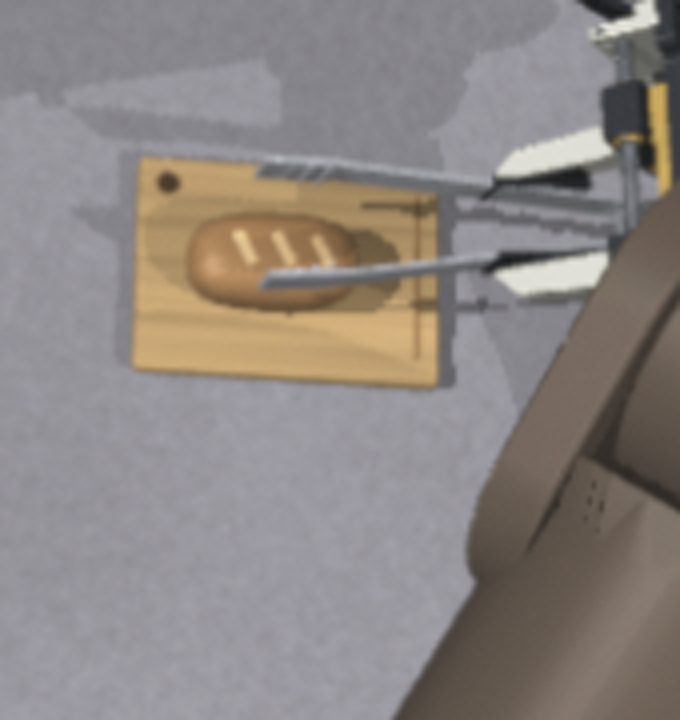

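View pics/sc25.png

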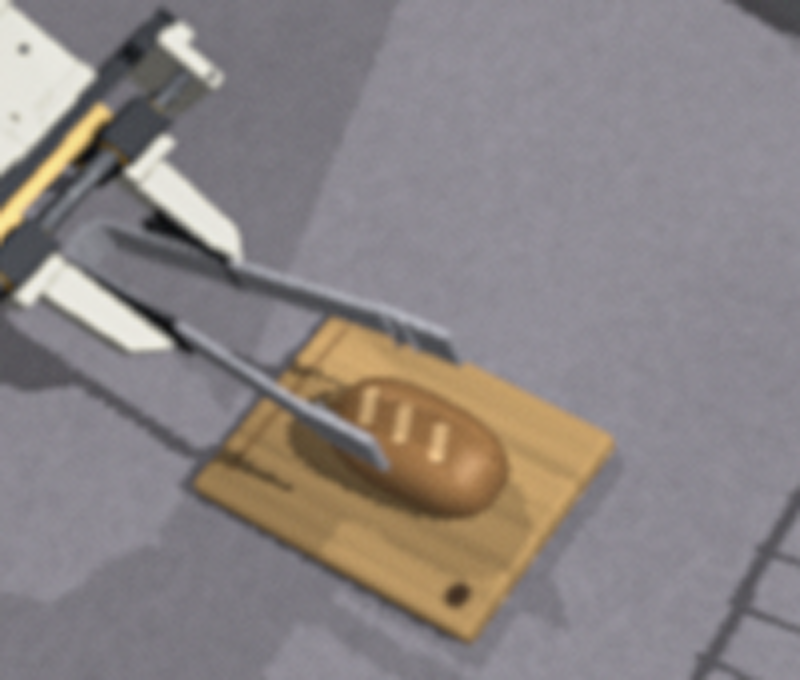

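```bash
python3 -m creep '[{"translation":[4,4,-25],"rotation":[0,0,0],"gripper":0.5},{"translation":[6,6,-32],"rotation":[0,0,0],"gripper":0.5},{"translation":[6,6,-32],"rotation":[-0.04,0.045,0],"gripper":0.5},{"translation":[6,6,-32],"rotation":[-0.04,0.045,0],"gripper":0.5},{"translation":[6,6,-25],"rotation":[-0.04,0.045,0],"gripper":0.5},{"translation":[0,0,0],"rotation":[0,0,0],"gripper":0.5}]'
python3 -c "
from h import *
need([.455,-.275,.06],100,43)"
```

```text
clock: 19.82
eef_pos: [0.4642, -0.2954, 0.0905]
tcp_rot: [0.624, 0.212, 0.676, 0.329]
wrist_force: [0.5, -1.2, -1.1]
finger_gap: 0.0459
tcp target [ 0.453 -0.262  0.046] now [ 0.464 -0.295  0.09 ] hold now [ 0.467 -0.309  0.104]
rotvec tool [ 0.003 -0.008 -0.039]
delta mm in tool axes now [55.725 -7.059 -5.069] in target axes [55.912 -4.916 -5.521]
q [ 0.413  0.961  0.634  1.441 -0.758  1.733  1.429] gap 0.045915507745164195 F [ 0.529 -1.151 -1.071] t 19.8167
```

```bash
python3 -m creep '[{"translation":[20,-4,-2],"rotation":[0,0,0],"gripper":0.5},{"translation":[20,-4,-2],"rotation":[0,0,0],"gripper":0.5},{"translation":[16,-4,-1],"rotation":[0,0,0],"gripper":0.5},{"translation":[0,0,0],"rotation":[0,0,0],"gripper":0.5}]'
python3 -c "
from h import *
need([.455,-.275,.022],100,43)
snap('top','top26',(360,190,530,310),4)
snap('scene','sc26',(90,120,280,260),4)"
```

```text
clock: 20.15
eef_pos: [0.4533, -0.2645, 0.0402]
tcp_rot: [0.625, 0.212, 0.676, 0.328]
wrist_force: [-0.7, 0.4, -1.6]
finger_gap: 0.0458
tcp target [ 0.453 -0.262  0.008] now [ 0.453 -0.265  0.04 ] hold now [ 0.456 -0.278  0.053]
rotvec tool [ 0.001 -0.006 -0.038]
delta mm in tool axes now [ 24.068 -21.082   0.036] in target axes [ 24.85  -20.153  -0.095]
q [ 0.385  0.987  0.613  1.547 -0.785  1.622  1.478] gap 0.04577696483047882 F [-0.723  0.364 -1.647] t 20.15
```

View pics/top26.png

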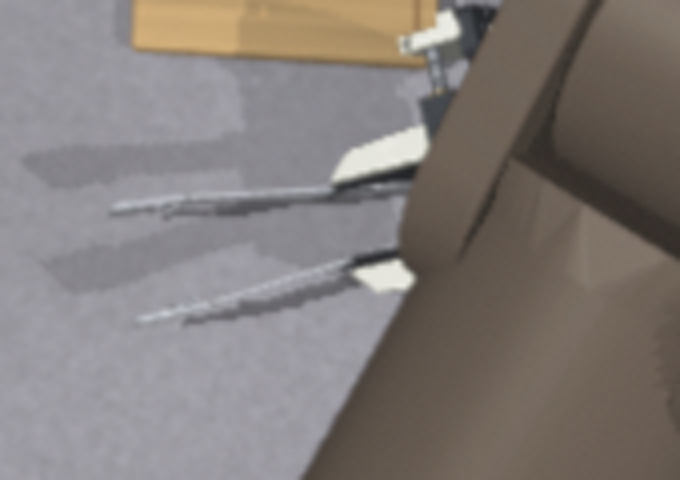

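View pics/sc26.png

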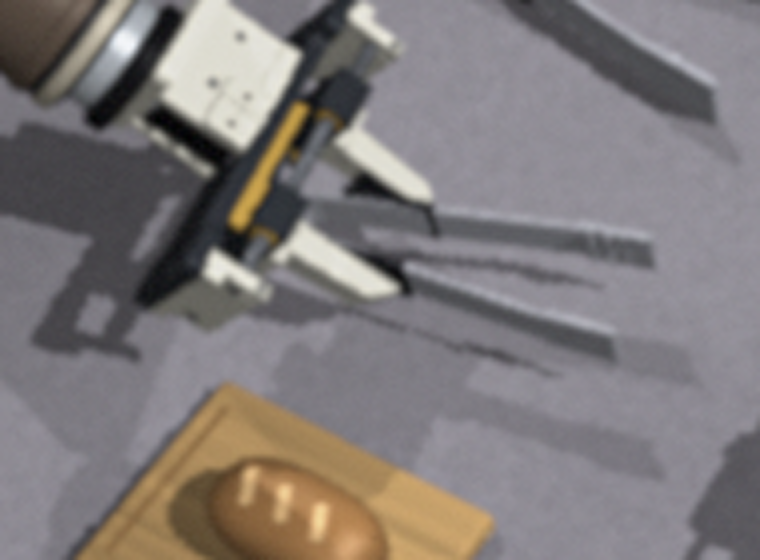

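```bash
python3 -m creep '[{"translation":[9,-8,0],"rotation":[0,0,0],"gripper":0.5},{"translation":[7,-6,0],"rotation":[0,0,0],"gripper":0.5},{"translation":[3,-3,0],"rotation":[0,0,0],"gripper":0.5},{"translation":[0,0,0],"rotation":[0,0,0],"gripper":0.5}]'
python3 -c "
from h import *
need([.455,-.275,.022],100,43)"
```

```text
clock: 20.58
eef_pos: [0.4553, -0.2684, 0.0157]
tcp_rot: [0.627, 0.21, 0.675, 0.326]
wrist_force: [0.3, -0.4, -0.3]
finger_gap: 0.0459
tcp target [ 0.453 -0.262  0.008] now [ 0.455 -0.268  0.016] hold now [ 0.458 -0.281  0.029]
rotvec tool [ 0.003 -0.003 -0.031]
delta mm in tool axes now [ 9.824 -0.724 -1.431] in target axes [ 9.837 -0.426 -1.457]
q [ 0.393  1.02   0.604  1.542 -0.801  1.593  1.495] gap 0.0459474623152534 F [ 0.305 -0.379 -0.315] t 20.5833
```

```bash
python3 -m creep '[{"translation":[2,-2,0],"rotation":[0,0,0],"gripper":0.5},{"translation":[2,-2,0],"rotation":[0,0,0],"gripper":0.5},{"translation":[0,0,0],"rotation":[0,0,0],"gripper":0.5},{"translation":[0,0,0],"rotation":[0,0,0],"gripper":0.5}]'
python3 -c "
from h import *
need([.455,-.275,.022],100,43)
snap('scene','sc27',(90,120,280,260),4)"
```

```text
clock: 20.92
eef_pos: [0.4554, -0.2694, 0.0095]
tcp_rot: [0.627, 0.21, 0.675, 0.326]
wrist_force: [0.5, 0.0, -1.7]
finger_gap: 0.046
tcp target [ 0.453 -0.262  0.008] now [ 0.455 -0.269  0.009] hold now [ 0.458 -0.282  0.023]
rotvec tool [ 0.002 -0.002 -0.03 ]
delta mm in tool axes now [ 6.038  4.389 -1.376] in target axes [ 5.901  4.566 -1.399]
q [ 0.395  1.029  0.602  1.541 -0.805  1.587  1.498] gap 0.04603256188441376 F [ 0.495  0.03  -1.693] t 20.9167
```

View pics/sc27.png

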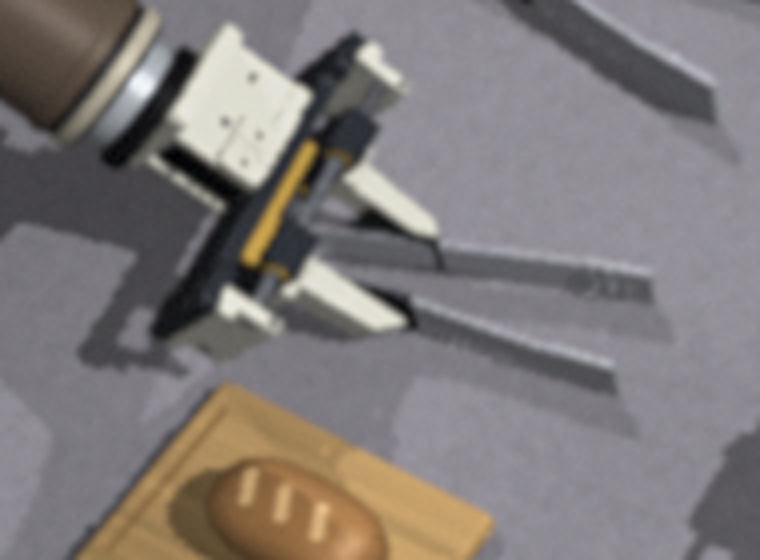

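```bash
python3 -m creep '[{"translation":[0.5,-0.5,0],"rotation":[0,0,0],"gripper":0.48},{"translation":[0,0,0],"rotation":[0,0,0],"gripper":0.46},{"translation":[0,0,0],"rotation":[0,0,0],"gripper":0.4},{"translation":[0,0,0],"rotation":[0,0,0],"gripper":0.2},{"translation":[0,0,0],"rotation":[0,0,0],"gripper":0},{"translation":[0,0,0],"rotation":[0,0,0],"gripper":0},{"translation":[0,0,0],"rotation":[0,0,0],"gripper":0},{"translation":[0,0,0],"rotation":[0,0,0],"gripper":0}]'
python3 -m creep '[{"translation":[0,0,0],"rotation":[0,0,0],"gripper":0},{"translation":[0,0,0],"rotation":[0,0,0],"gripper":0},{"translation":[0,0,0],"rotation":[0,0,0],"gripper":0},{"translation":[0,0,0],"rotation":[0,0,0],"gripper":0}]'
python3 -c "
from h import *
need([.455,-.275,.022],100,43)
snap('scene','sc28',(90,120,280,260),4)"
```

```text
clock: 21.63
eef_pos: [0.4558, -0.2695, 0.01]
tcp_rot: [0.628, 0.21, 0.675, 0.326]
wrist_force: [-0.3, 0.2, 0.1]
finger_gap: 0.084
clock: 21.97
eef_pos: [0.4559, -0.2694, 0.0101]
tcp_rot: [0.628, 0.21, 0.675, 0.326]
wrist_force: [-0.1, -0.3, 0.7]
finger_gap: 0.0917
tcp target [ 0.453 -0.262  0.008] now [ 0.456 -0.269  0.01 ] hold now [ 0.458 -0.282  0.023]
rotvec tool [ 0.003 -0.001 -0.03 ]
delta mm in tool axes now [ 6.562  4.042 -1.805] in target axes [ 6.437  4.228 -1.828]
q [ 0.395  1.028  0.602  1.54  -0.805  1.587  1.499] gap 0.09174487326263457 F [-0.149 -0.28   0.682] t 21.9667
```

View pics/sc28.png

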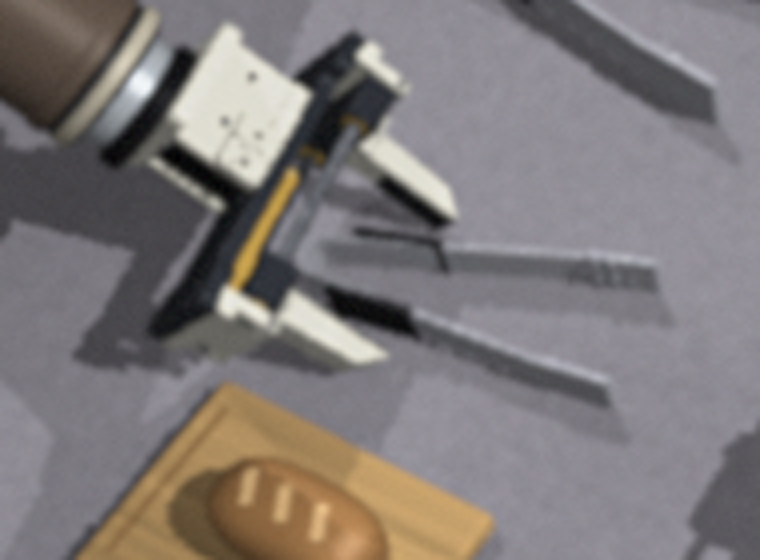

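```bash
python3 -m creep '[{"translation":[-10,9,0],"rotation":[0,0,0],"gripper":0},{"translation":[-18,17,0],"rotation":[0,0,0],"gripper":0},{"translation":[-20,19,0],"rotation":[0,0,0],"gripper":0},{"translation":[-25,20,-5],"rotation":[0,0,0],"gripper":0},{"translation":[-28,20,-12],"rotation":[0,0,0],"gripper":0},{"translation":[-28,20,-12],"rotation":[0,0,0],"gripper":0},{"translation":[-28,20,-12],"rotation":[0,0,0],"gripper":0},{"translation":[0,0,0],"rotation":[0,0,0],"gripper":0}]'
python3 -c "
from h import *
snap('top','top29',None,1.25)
snap('scene','sc29',None,1.25)"
```

```text
clock: 22.68
eef_pos: [0.4163, -0.2979, 0.2229]
tcp_rot: [0.626, 0.211, 0.676, 0.327]
wrist_force: [0.5, -0.5, 0.1]
finger_gap: 0.0918
```

View pics/top29.png

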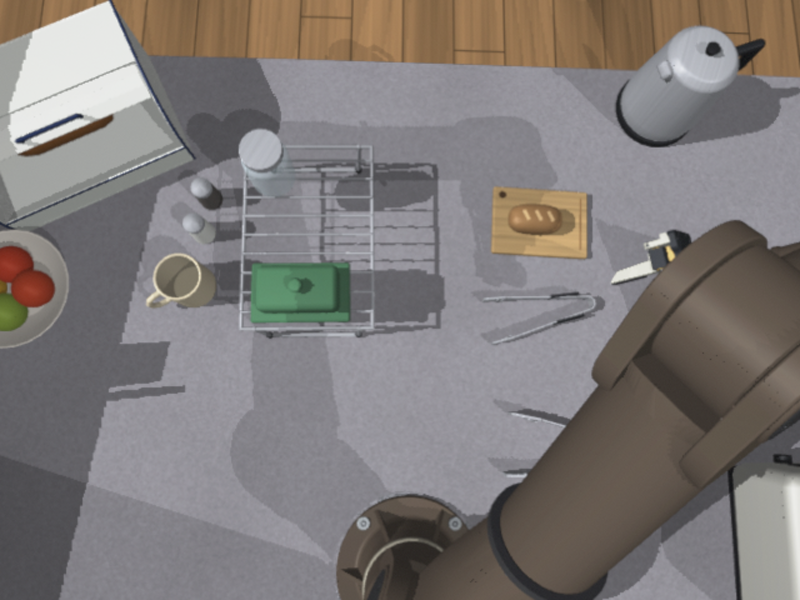

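View pics/sc29.png

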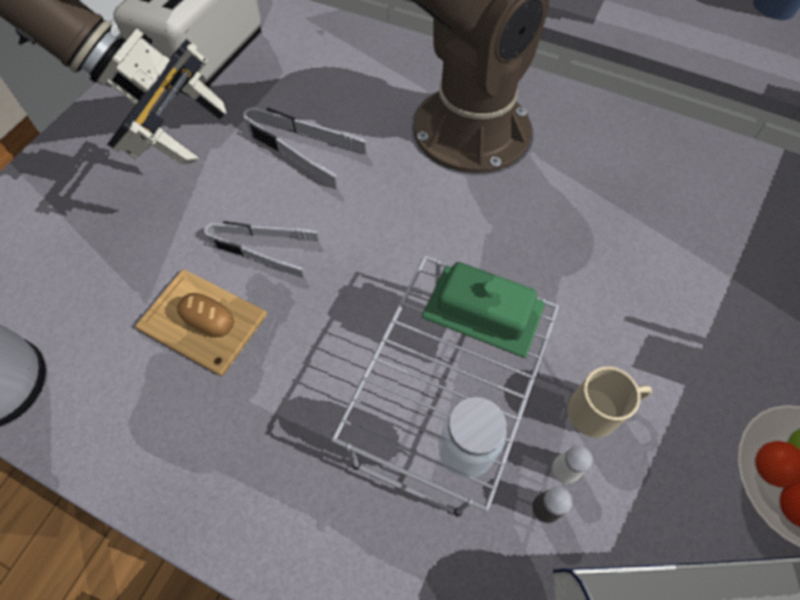

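Run:
```python
from h import *
im=np.load("pics/top29.npy");hsv=cv2.cvtColor(im,cv2.COLOR_RGB2HSV)
b=hsv[145:210,388:475]; k=cv2.inRange(b,(5,140,40),(14,255,200));k=cv2.morphologyEx(k,cv2.MORPH_OPEN,np.ones((3,3)))
p=cv2.findNonZero(cv2.morphologyEx(k,cv2.MORPH_CLOSE,np.ones((7,7))));r=cv2.boundingRect(p);print(r)
c=plane("top",[(388+r[0]+r[2]/2,145+r[1]+r[3]/2)],.04);print("roll",c,"rel board (.617,-.2406)",c[0][:2]-[.6172,-.2406])
s=lambda u:(u[0]/1.25,u[1]/1.25)
for n,a,q in(("bow",(204,232),(595,300)),("tipN",(303,272),(492,342)),("tipF",(318,234),(484,298))): print(n,"pair A",tri(s(a),s(q)).round(3))
print("tipN-swap",tri(s((318,234)),s((492,342))).round(3),tri(s((303,272)),s((484,298))).round(3))
a=np.load("pics/top0.npy").astype(int);d=np.abs(a-im).sum(2)
for n,x in(("dish",(200,205,285,260)),("jar",(190,100,232,155)),("shakers",(145,140,180,195)),("mug",(118,200,170,250))): print(n,(d[x[1]:x[3],x[0]:x[2]]>90).mean().round(3))
```

```text
(0, 0, 0, 0)
roll [[ 0.68638323 -0.13347723  0.04      ]] rel board (.617,-.2406) [0.06918323 0.10712277]
bow pair A [ 0.471 -0.339  0.015]
tipN pair A [ 0.406 -0.179 -0.109]
tipF pair A [ 0.45  -0.106  0.126]
tipN-swap [ 0.39  -0.145  0.024] [ 0.47  -0.131  0.021]
dish 0.0
jar 0.0
shakers 0.0
mug 0.0
```

Run:
```python
from h import *
c=plane("top",[(535/1.25,220.5/1.25)],.04)[0]
B=plane("top",np.array([(494,187),(588,193),(587,259),(492,251)])/1.25,.016).mean(0)
print(c,B,c-B)
sc=tri((207/1.25,313/1.25+0),(535/1.25,220.5/1.25));print("top centre",sc)
ctrl.finish_job()
```

```text
[ 0.61332914 -0.22478841  0.04      ] [ 0.61783643 -0.24166094  0.016     ] [-0.00450729  0.01687253  0.024     ]
top centre [ 0.61380329 -0.22475867  0.03702274]
the job is handed in; nothing more can be done
```

The roll is lying right side up on the beech board, the tongs are on the bare counter, and the job is handed in (about 23 s of the 67 s used). No verdict was reported, so the result rests on my own checks.

**What I did:**
- I picked up the smaller tongs with the hand tilted about 43° so it stayed clear of the rack.
- I reached under the rack and squeezed the jaws onto the roll.
- The first squeeze was about 12 mm in front of the roll's centre and its nose drooped, so I set it back down and gripped it deeper.
- I carried it out with the jaws tipped slightly up, lowered it until the wrist force showed it touching the board, opened the jaws, and laid the tongs down.
- On the way in, a tong tip came close enough to the roll that it may have nudged it by about a millimetre. I saw no sign that the hand or arm touched the roll.

**Last checks:**
- **Roll:** its centre is about 5 mm (x) and 17 mm (y) from the board's centre. It looks flat and clear of the tongs.
- **Tongs:** they look flat and fully open. The measured top edges came out at 21–24 mm at the jaw tips and 15 mm at the bow, against a true 28 mm, so that measurement is coarse.
- **Dish, jar, mug and shakers:** their image areas are unchanged from the first picture.
- **Failed check:** the colour mask for the roll found nothing at the end, so I read its position from the picture by eye and cast that pixel instead.

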